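# Offer up a candlestick stem over its base for gluing

### The job

Set the dark walnut base flat and square in the pocket of the glue-up jig, lowering it rather than dropping it, and let go of it. Then lift the walnut stem with the brass cup out of the rack, carry it over the gouges and hold it upright over the base, its tenon centred on the hole and about 15 mm above the base, its square blocks in line with the base's sides, so that I can brush on the glue: finish while still holding it there, touching nothing. Leave the pale stems, the gouges and the other things on the bench where they are.

Things in the scene. Friction and masses are not known exactly. Their poses are not given: they have to be found in the camera images.
- base: The candlestick's base: dark walnut block 62 x 62 x 24 mm, about 75 g, loose, flat on the bench on the robot's side of the rack, with a round hole 23 mm wide and 16 mm deep in the middle of its upper face. Origin: centre of its underside; x and y along its sides (four sides alike), z up.
- mortise (a point): Centre of the mouth of the hole, in the base's upper face, 24 mm above its underside; axes as the base's.
- stem: Dark walnut stem, 164 mm tall, 90 to 170 g, loose, upright in one of the rack's three holes. From the bottom: round tenon 20 mm wide, 14 mm long; square block 36 x 36 mm to 48 mm; turned waist; square block 32 x 32 mm from 110 to 150 mm (grip here); brass cup 29 mm wide to 164 mm. Origin: centre of the tenon's lower end; z up the stem, x and y square to the faces of both blocks (four sides alike).
- tenon_tip (a point): Centre of the lower end of the stem's tenon (the stem's origin; axes as the stem's).
- top_block (a point): Centre of the stem's upper 32 mm square block, 130 mm above the tenon's lower end; axes as the stem's.
- jig: Jig fixed to the bench: plywood board 170 x 170 x 12 mm, four white L-shaped corner blocks 10 mm high round a square pocket 64.4 mm wide. L legs are 12 mm thick, 15 mm long inside, so each pocket side has a 34 mm wide finger gap in its middle, down to the board. Origin: centre of the underside, on the bench; x, y along the pocket sides. Gouges lie between it and the rack; either may be left.
- pocket (a point): Centre of the pocket's floor, the upper face of the jig's board, 12 mm above the bench; axes as the jig's.
- rack: Rack fixed to the bench: board 76 x 236 mm, upper face 50 mm above the bench, three through holes 23 mm wide in a row along its y, 80 mm apart (one in the centre). Each stem's tenon hangs in a hole, the shoulder of its lower block on the board. Origin: centre of its underside, on the bench; x across the row, y along it.
- pale_stem_a: Pale twin of the walnut stem without the brass cup (150 mm tall instead of 164, else the same sizes), standing in another hole of the rack; leave it alone. Origin: centre of the tenon's lower end.
- pale_stem_b: Pale twin of the walnut stem without the brass cup (150 mm tall instead of 164, else the same sizes), standing in another hole of the rack; leave it alone. Origin: centre of the tenon's lower end.
- gouge_rest: Notched wooden rest fixed to the bench, two cross boards 116 mm wide and 48 mm high, 250 mm apart, which carry the two gouges side by side, 57 mm apart. Origin: on the bench, in the middle between the gouges and below their origins; x along the gouges, away from the robot.
- gouge_a: A turning gouge 400 mm long lying level in the notched rest across the middle of the bench, loose, wooden handle (up to 33 mm thick, red band) towards the robot, steel blade pointing away; its top is 67 mm above the bench. Leave it alone. Origin: on its axis, 200 mm from either end; x runs along it towards the blade.
- gouge_b: A turning gouge 400 mm long lying level in the notched rest across the middle of the bench, loose, wooden handle (up to 33 mm thick, black band) towards the robot, steel blade pointing away; its top is 67 mm above the bench. Leave it alone. Origin: on its axis, 200 mm from either end; x runs along it towards the blade.
- glue_bottle: Closed yellow bottle 62 mm wide and 165 mm tall, beyond the working area. Leave it alone. Origin: centre of its underside.
- mallet: Turned carver's mallet standing on its head (82 mm wide, 90 mm tall), handle up, 190 mm tall in all, beyond the working area. Leave it alone. Origin: centre of its underside.
- brush_jar: Glass jar 68 mm wide and 70 mm tall with a brush leaning in it, 120 mm tall in all, at a side. Leave it alone. Origin: centre of its underside.
- sanding_block: Cork sanding block 110 x 62 x 28 mm lying at a side. Leave it alone. Origin: centre of its underside.
Things that resemble listed ones, but are neither listed nor needed, are in the scene too. What is shaped like the stem but red is not meant.

How it is judged:
On the way, in this order (a step that is already met when the one before it is completed fails the run):
1. the base sits flat and square in the jig's pocket, let go (z of base in the frame of pocket below 0.002 m and horizontal distance between base and pocket below 0.004 m and angle between base's own z axis and vertical below 0.035 rad and (angle between the x axis of base and the x axis of pocket, either way round below 0.07 rad or angle between the x axis of base and the y axis of pocket, either way round below 0.07 rad) and contact force between the fingers and base below 0.05 N and linear speed of base below 0.01 m/s), for 0.3 s.
2. the stem is lifted out of the rack by the gripper, its tenon higher than the gouges, the base still seated (z of base in the frame of pocket below 0.002 m and horizontal distance between base and pocket below 0.004 m and angle between base's own z axis and vertical below 0.035 rad and (angle between the x axis of base and the x axis of pocket, either way round below 0.07 rad or angle between the x axis of base and the y axis of pocket, either way round below 0.07 rad) and height (world z) of tenon_tip above 0.07 m and contact force between the fingers and stem above 0.5 N), for 0.1 s.
At the end, for the whole second after the job is handed in: Base in the pocket: on its floor within 2 mm, centred within 4 mm, level and square within 2 and 4 degrees, untouched. Stem held still by the gripper alone: upright within 3.4 degrees, tenon 6 to 25 mm above the base and within 4 mm of the hole's axis, faces in line within 4.5 degrees (all of step 1 and z of tenon_tip in the frame of mortise between 0.006 and 0.025 m and horizontal distance between tenon_tip and mortise below 0.004 m and angle between stem's own z axis and vertical below 0.06 rad and (angle between the x axis of stem and the x axis of base, either way round below 0.08 rad or angle between the x axis of stem and the y axis of base, either way round below 0.08 rad) and linear speed of stem below 0.01 m/s and contact force between the fingers and stem above 0.5 N and contact force between each of the arm, stem and base below 0.05 N and contact force between stem and jig below 0.05 N); the arm keeps its last pose, push and grip.
It fails at once if a pale stem is moved by more than 20 mm or tipped (distance of any of pale_stem_a, pale_stem_b from where it was at the start of the episode above 0.02 m or angle between any of pale_stem_a, pale_stem_b's own z axis and vertical above 0.3 rad).
It fails at once if a gouge is moved by more than 20 mm (distance of any of gouge_a, gouge_b from where it was at the start of the episode above 0.02 m).
It fails at once if the glue bottle, mallet, brush jar or sanding block is moved by more than 20 mm or tipped (distance of any of glue_bottle, mallet, brush_jar, sanding_block from where it was at the start of the episode above 0.02 m or angle between any of glue_bottle, mallet, brush_jar, sanding_block's own z axis and vertical above 0.3 rad).
It fails at once if the base is dropped: it falls freely, out of the fingers, faster than 0.5 m/s (a drop of more than about 12 mm) (contact force between the fingers and base below 0.05 N and linear speed of base above 0.5 m/s).
It also fails if it takes over 72 s, if anything falls off the work surface, if the arm or the gripper's body presses on something with over 40 N, if the wrist force passes 120 N, or if a joint passes its speed limit or range.

### The arm

A 6-joint arm with a two-finger parallel gripper is mounted at the origin on the work surface. World frame = base frame: x ahead of the robot, y to its left, z up, the work surface at z = 0. Lengths are in m, angles in rad, forces in N, time in s.
With the tool pointing down it reaches from about 0.375 to 0.975 m from the base axis. Payload 3.8 kg.
Tool frame: the origin (TCP) lies between the finger pads; the fingertips stand arm.tip_reach ahead of it and the grasp point (between the pads) lies 6 mm ahead of it (arm.tip_reach is the distance from the TCP to the fingertips, in m); x points along the fingers, y is the direction in which the jaws open and shut, and the axes are right-handed (so a half turn about x gives the same grasp; the last joint's range is limited). The gripper opens to 88 mm and grips with 3 to 60 N. Pads are 18 mm wide; open, the fingers measure 123 mm over their backs; the gripper's body (75 mm by 187 mm) begins 45 mm behind the grasp point.
Start: joints at [-0.037, 0.264, 1.604, -0, 1.274, -0.037], TCP at [0.675, -0, 0.231] pointing down, gripper open.
Joint ranges: [-2.63, 2.63], [-0.94, 2.18], [0.31, 2.57], [-1.31, 4.45], [0, 2.66], [-2.55, 2.55]. Speed limits (rad/s): [2.57, 2.57, 3.14, 3.14, 3.14, 3.14].

### API

Orientations are given as a rotation vector (axis times angle).
In Python, from bench import arm, vision gives the robot as it stands. The module is installed in compiled form; this text tells all that it offers.
- The arm moves only by the tool play_rows, never from a script. Its argument "targets" is one flat list of numbers, 6 for each row, row after row: the shift along the world's x, y, z in m, then the turn, a rotation vector about the world's x, y, z in rad. In form: [x, y, z, rx, ry, rz, x, y, z, rx, ry, rz, ...]. A call has 1 to 10 rows; each row is the pose to reach, as a shift and turn from the pose commanded when the call began; what a row does not reach only later rows make up. A row lasts 1/12 s, in which the tool goes at most 41.7 mm and 7.16 degrees, less where a joint would pass 70% of its speed; a pose out of reach is approached as far as the arm can. A call with a gripper value outside its range is refused whole. "fingers" is the opening, from 0 (shut) to 1 (fully open), set as the call begins (left out, the last holds). The fingers move at their own pace and stop on an object; the grip force is fixed at half the most. Time passes only in rows, so rows that repeat a pose let the fingers close. It gives the time, the measured TCP pose, the force and the opening at its end, in the units of the state.
- arm.state(): the state, without advancing time (a new reading comes with each control period).
- vision.get_image(name): name is "scene" or "side" or "wrist"; returns the picture (384x512x3 uint8, blue, green, red); there is no depth.
- vision.camera_info(name): a dict with "K" (3x3 intrinsics, pixels), "k1" (the pictures are not rectified: a ray, as slopes to the right and down, at radius r is drawn at 1 + k1 r^2 times it, then the intrinsics apply), "xyz" and "rotation" of the camera in the world; the wrist camera has in their place "hand_eye" (4x4, takes a point from camera to tool coordinates, whose origin is the TCP and whose axes are the tool frame's). Camera axes: x right, y up, looking along -z (the intrinsics and any distortion apply to the point x, -y, -z); pixel columns grow to the right and rows downward; lengths in m; the calibration is good to about 2 mm. A picture is of the moment at which its call begins: read the wrist's pose just before it. camera_info takes no time and is no camera call.
- arm.finish_job(): hands the job in, once; it reports no verdict.
The state is a dict: "t": time; "joint_pos": joint angles; "qvel": joint speeds; "joint_torque": joint torques, N m; "tool_pos": TCP position; "tcp_rot": TCP orientation; "wrist_force": force on the tool from outside, world axes, zero at the start; "wrist_torque": the same for the moment, N m; "opening": finger opening in m.
Only numpy, scipy, OpenCV 4.12 (cv2) and the standard library are available. Lean on these libraries where they do the work, as an engineer would, in place of code of your own. Each camera call takes 0.05 s, during which the arm holds its last target.

## Working session

There is one attempt and no reset: what is moved stays moved. The work goes in short steps, Python scripts to look and compute and a tool call to move; the robot and the scene stay as the last step left them, time stands still between calls to the robot, and variables do not carry over. Pictures are saved under pics/ and viewed, and the job is handed in when it is done.

Besides the shell and the picture viewer there is one more tool, called after "Call:" as a command line: name --argument value ..., lists and objects as JSON in quotes. play_rows: Moves the arm, as the interface text tells. Its arguments: {"type":"object","properties":{"targets":{"type":"array"},"fingers":{"type":"number"}},"required":["targets"]}

```bash
mkdir -p pics; python3 - <<'E'
from bench import arm, vision
import cv2, numpy as np
s=arm.state(); print({k:np.round(v,4).tolist() for k,v in s.items()}, arm.tip_reach)
for n in ("scene","side","wrist"):
    print(n,vision.camera_info(n))
    cv2.imwrite(f"pics/{n}0.png",vision.get_image(n))
E
```

```text
{'t': 0.0, 'joint_pos': [-0.0369, 0.2648, 1.6053, -0.0, 1.2737, -0.0369], 'qvel': [-0.0006, 0.0027, -0.0002, 0.0021, 0.001, -0.0022], 'joint_torque': [-0.001, -50.2114, -35.6872, 0.0726, 0.0292, -0.0002], 'tool_pos': [0.6743, -0.0, 0.23], 'tcp_rot': [1.2082, 1.2108, -1.2108], 'wrist_force': [0.0969, 0.0799, -0.0148], 'wrist_torque': [0.0438, -0.0046, -0.0422], 'opening': 0.0881} 0.025
scene {'K': array([[364.04984859,   0.        , 252.74760543],
       [  0.        , 364.04984859, 188.90622497],
       [  0.        ,   0.        ,   1.        ]]), 'k1': -0.08628642501383754, 'xyz': array([1.49791823, 0.29042546, 0.90807941]), 'rotation': array([0.62532338, 0.8319239 , 1.7426378 ])}
side {'K': array([[481.15984976,   0.        , 252.64074799],
       [  0.        , 481.15984976, 193.04764467],
       [  0.        ,   0.        ,   1.        ]]), 'k1': -0.015082384582708788, 'xyz': array([-0.24631441, -1.30409568,  1.12504549]), 'rotation': array([ 0.96407436, -0.29187423, -0.48765742])}
wrist {'K': array([[301.10491767,   0.        , 258.08389693],
       [  0.        , 301.10491767, 188.59208091],
       [  0.        ,   0.        ,   1.        ]]), 'k1': -0.04358920200705831, 'hand_eye': array([[ 5.76355755e-05,  2.86096613e-01, -9.58200775e-01,
        -1.53353812e-01],
       [ 9.99999876e-01,  4.56813909e-04,  1.96543862e-04,
        -6.41272497e-04],
       [ 4.93949974e-04, -9.58200668e-01, -2.86096552e-01,
        -7.32387915e-02],
       [ 0.00000000e+00,  0.00000000e+00,  0.00000000e+00,
         1.00000000e+00]])}
```

View pics/scene0.png

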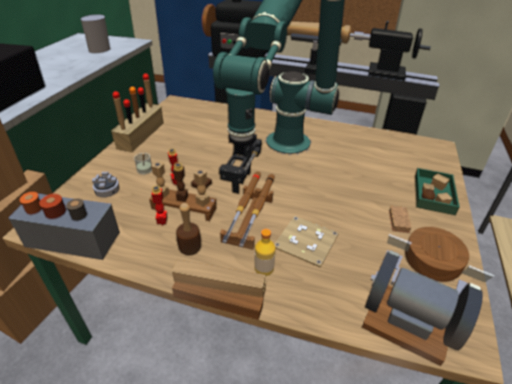

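View pics/side0.png

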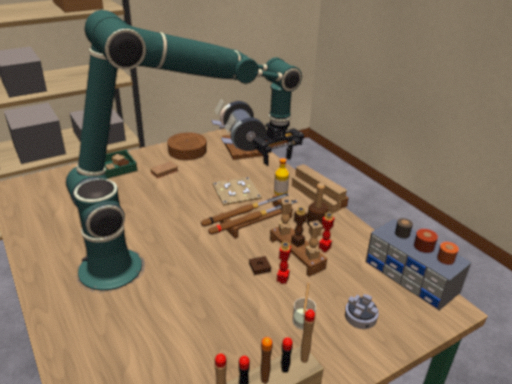

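View pics/wrist0.png

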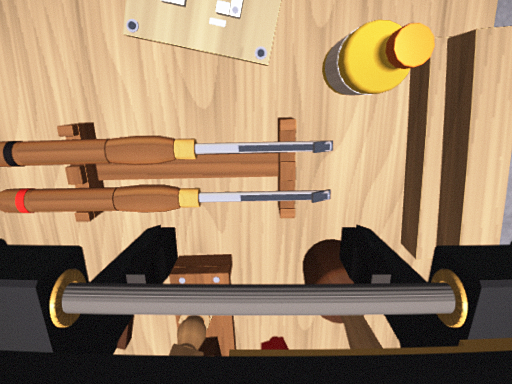

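The scene view shows the jig board at about (306,240), gouges at (250,205) and the rack at (185,195), with red stems at (160,205) and (173,165). In the side view the base is at (260,265). The wrist view shows the gouges and the edge of the jig. I'll write helpers and enlarge the crops.

```bash
cat > h.py <<'E'
import numpy as np, cv2
from scipy.spatial.transform import Rotation as R
from scipy.optimize import least_squares
from bench import arm, vision
def cam(name, pose=None):
    i=vision.camera_info(name)
    if name=="wrist":
        T=np.eye(4); T[:3,:3]=R.from_rotvec(pose[3:]).as_matrix(); T[:3,3]=pose[:3]
        T=T@np.array(i["hand_eye"])
        return dict(K=i["K"],k1=i["k1"],R=T[:3,:3],t=T[:3,3])
    return dict(K=i["K"],k1=i["k1"],R=R.from_rotvec(i["rotation"]).as_matrix(),t=np.array(i["xyz"]))
def ray(c,p):
    d=np.array([[c["k1"],0,0,0,0]],float); D=np.array([c["k1"],0,0,0,0],float)
    u=cv2.undistortPointsIter(np.array([[p]],float),c["K"],D,None,None,(3,50,1e-9))[0,0]
    v=c["R"]@np.array([u[0],-u[1],-1]); return c["t"],v/np.linalg.norm(v)
def proj(c,P):
    P=np.atleast_2d(P); q=(P-c["t"])@c["R"]; x=q[:,0]/-q[:,2]; y=-q[:,1]/-q[:,2]
    f=1+c["k1"]*(x*x+y*y); return np.c_[c["K"][0,0]*x*f+c["K"][0,2],c["K"][1,1]*y*f+c["K"][1,2]]
def atz(c,p,z):
    o,v=ray(c,p); return o+v*(z-o[2])/v[2]
def tri(obs):
    A=np.zeros((3,3));b=np.zeros(3)
    for c,p in obs:
        o,v=ray(c,p);M=np.eye(3)-np.outer(v,v);A+=M;b+=M@o
    X=np.linalg.solve(A,b); return X,[np.round(proj(c,X)[0]-p,1).tolist() for c,p in obs]
def pose():
    s=arm.state(); return np.r_[s["tool_pos"],s["tcp_rot"]]
def snap(name,f):
    p=pose(); im=vision.get_image(name); cv2.imwrite("pics/"+f+".png",im); np.save("pics/"+f+".npy",p); return im
def wc(f): return cam("wrist",np.load("pics/"+f+".npy"))
def crop(f,x0,y0,w,h,out,s=4):
    im=cv2.imread("pics/"+f+".png")[y0:y0+h,x0:x0+w]
    im=cv2.resize(im,None,fx=s,fy=s,interpolation=cv2.INTER_CUBIC)
    for k in range(0,w,10):
        cv2.line(im,(k*s,0),(k*s,6 if k%50 else 14),(255,255,255),1)
        if k%20==0: cv2.putText(im,str(x0+k),(k*s,22),0,.4,(255,255,0),1)
    for k in range(0,h,10):
        cv2.line(im,(0,k*s),(6,k*s),(255,255,255),1)
        if k%20==0: cv2.putText(im,str(y0+k),(8,k*s+4),0,.4,(255,255,0),1)
    cv2.imwrite("pics/"+out+".png",im)
E
python3 - <<'E'
from h import *
np.save("pics/wrist0.npy",pose())
crop("side0",190,170,180,130,"side0c")
crop("scene0",120,140,230,150,"scene0c",3)
cs=cam("side");print("base",atz(cs,(260,264),.024))
print("walnut cup side", atz(cs,(299,210),.2),atz(cs,(287,204),.186),atz(cs,(314,224),.186),atz(cs,(284,245),.16),atz(cs,(327,216),.16))
c=cam("scene");print("scene jig",atz(c,(306,240),.012), atz(c,(185,170),.2))
E
```

```text
base [ 0.44728725 -0.25892845  0.024     ]
walnut cup side [ 0.59507943 -0.25993877  0.2       ] [ 0.59271885 -0.19386943  0.186     ] [ 0.60366756 -0.33379117  0.186     ] [ 0.47563253 -0.34920124  0.16      ] [ 0.69495864 -0.29206117  0.16      ]
scene jig [0.62354685 0.21226436 0.012     ] [ 0.61945314 -0.2198753   0.2       ]
```

View pics/side0c.png

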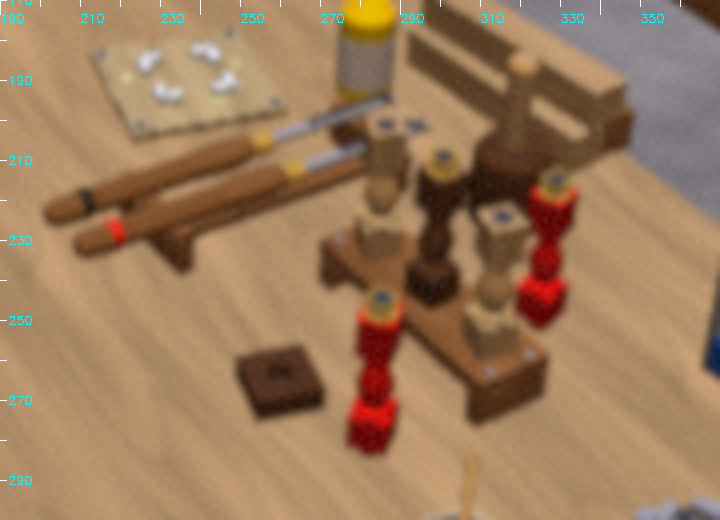

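View pics/scene0c.png

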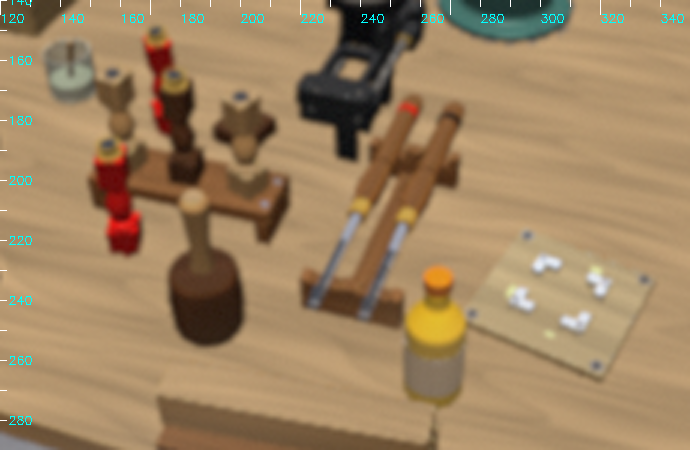

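The crop shows the walnut stem in the middle rack hole (side 299,205). The base lies at about (0.447,-0.259), with a red stem about 90 mm from it. I'll move the wrist camera over the base.

Call:
play_rows --targets '[-0.03, -0.02, 0.02, 0, 0, 0, -0.06, -0.04, 0.04, 0, 0, 0, -0.09, -0.065, 0.055, 0, 0, 0, -0.12, -0.09, 0.07, 0, 0, 0, -0.15, -0.115, 0.07, 0, 0, 0, -0.18, -0.14, 0.07, 0, 0, 0, -0.21, -0.16, 0.07, 0, 0, 0, -0.225, -0.17, 0.07, 0, 0, 0, -0.225, -0.17, 0.07, 0, 0, 0, -0.225, -0.17, 0.07, 0, 0, 0]'

```text
t: 0.98
tool_pos: [0.4496, -0.1704, 0.3014]
tcp_rot: [1.211, 1.208, -1.21]
wrist_force: [-0.6, 0.3, -0.9]
opening: 0.0884
```

```bash
python3 - <<'E'
from h import *
snap("wrist","w1"); print(np.load("pics/w1.npy"))
E
```

```text
[ 0.44957036 -0.17037515  0.30140563  1.21136575  1.20755472 -1.21011601]
```

View pics/w1.png

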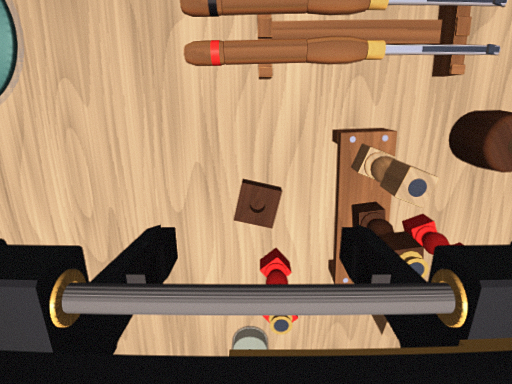

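This view shows the base at (258,204), the rack at (360,140–320), the walnut stem at (385,235) and a red stem at (278,290). I'll take a second view shifted to +x.

Call:
play_rows --targets '[0.03, -0.01, 0, 0, 0, 0, 0.06, -0.025, 0, 0, 0, 0, 0.09, -0.04, 0, 0, 0, 0, 0.11, -0.05, 0, 0, 0, 0, 0.11, -0.05, 0, 0, 0, 0, 0.11, -0.05, 0, 0, 0, 0]'

```text
t: 1.53
tool_pos: [0.5615, -0.2191, 0.2998]
tcp_rot: [1.208, 1.213, -1.209]
wrist_force: [-0.2, 0.1, 0.3]
opening: 0.0879
```

```bash
python3 - <<'E'
from h import *
snap("wrist","w2"); print(np.load("pics/w2.npy"))
crop("w1",210,150,100,100,"w1c",6)
crop("w2",100,90,110,95,"w2c",6)
E
```

```text
[ 0.561505   -0.21910337  0.29981165  1.20802165  1.21255784 -1.20895455]
```

View pics/w2.png

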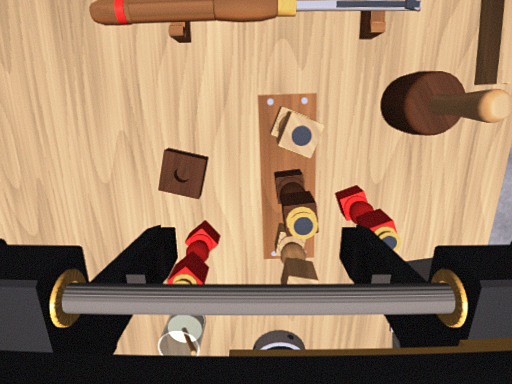

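View pics/w1c.png

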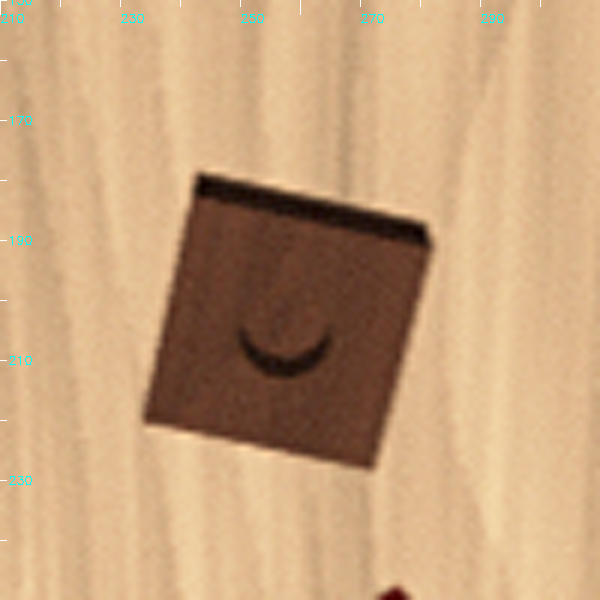

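View pics/w2c.png

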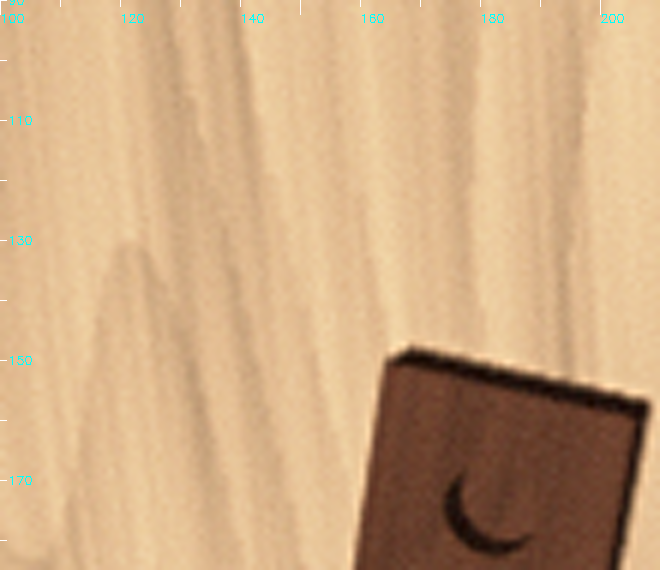

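```bash
python3 - <<'E'
from h import *
crop("w2",140,140,80,70,"w2d",8)
crop("w2",255,85,80,80,"w2e",8)
crop("w2",255,160,80,110,"w2f",6)
E
```

```text
(no output)
```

View pics/w2d.png

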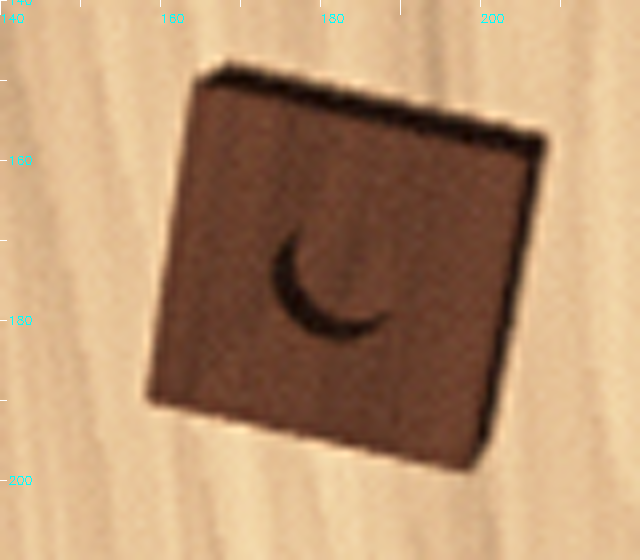

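View pics/w2e.png

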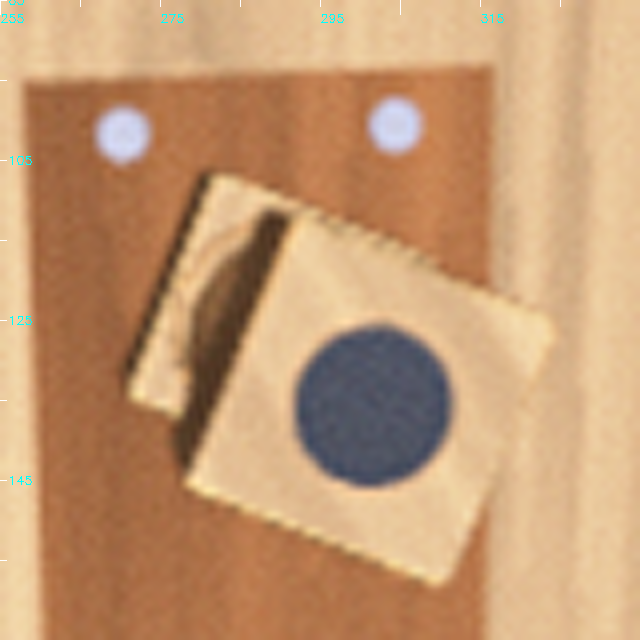

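View pics/w2f.png

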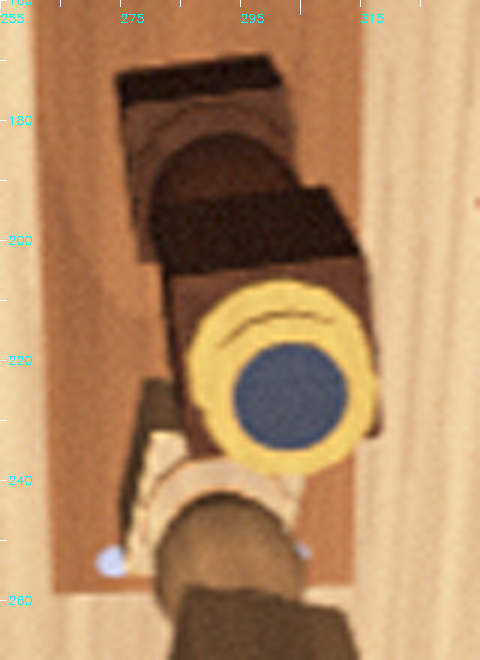

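```bash
python3 - <<'E'
from h import *
def px(x0,y0,s,d): return [x0+(d[0]+.5)/s-.5, y0+(d[1]+.5)/s-.5]
c1,c2=wc("w1"),wc("w2")
a=[px(210,150,6,d) for d in [(193,197),(430,243),(373,468),(145,422)]]
b=[px(140,140,8,d) for d in [(192,90),(528,152),(472,469),(150,402)]]
X=[]
for p,q in zip(a,b):
    x,e=tri([(c1,p),(c2,q)]); X.append(x); print(x.round(4),e)
for c,o in((c1,a),(c2,b)):
    P=np.array([atz(c,p,.024) for p in o]); m=P.mean(0)
    print(m.round(4),[np.linalg.norm(P[i]-P[i-1]).round(4) for i in range(4)],
     [np.rad2deg(np.arctan2(*(P[j]-P[i])[[1,0]])).round(1) for i,j in((0,1),(3,2),(0,3),(1,2))])
E
```

```text
[ 0.4246 -0.2163  0.0253] [[-0.1, 0.4], [0.1, -0.4]]
[ 0.4838 -0.2288  0.0218] [[0.0, -0.0], [-0.0, 0.0]]
[ 0.4702 -0.2897  0.022 ] [[0.0, -0.1], [-0.1, 0.1]]
[ 0.4115 -0.2753  0.0257] [[0.0, -0.0], [-0.0, 0.0]]
[ 0.4474 -0.2523  0.024 ] [np.float64(0.0614), np.float64(0.0601), np.float64(0.0624), np.float64(0.0602)] [np.float64(-11.6), np.float64(-12.5), np.float64(-102.6), np.float64(-102.6)]
[ 0.4474 -0.2525  0.024 ] [np.float64(0.0602), np.float64(0.0613), np.float64(0.0619), np.float64(0.0613)] [np.float64(-10.7), np.float64(-12.3), np.float64(-102.5), np.float64(-102.6)]
```

The base centre is at (0.4474,-0.2524) and its top is at about 0.024, with yaw about -12°. I'll take one more rack view, then look at the jig.

Call:
play_rows --targets '[0.035, -0.01, 0, 0, 0, 0, 0.07, -0.02, 0, 0, 0, 0, 0.1, -0.03, 0, 0, 0, 0, 0.1, -0.03, 0, 0, 0, 0, 0.1, -0.03, 0, 0, 0, 0]'

```text
t: 2.0
tool_pos: [0.6601, -0.2491, 0.2999]
tcp_rot: [1.208, 1.212, -1.21]
wrist_force: [0.0, -0.2, 0.3]
opening: 0.088
```

```bash
python3 - <<'E'
from h import *
snap("wrist","w3"); print(np.load("pics/w3.npy"))
crop("w3",150,60,130,180,"w3c",4)
E
```

```text
[ 0.66010924 -0.24911281  0.29992804  1.2081757   1.21226266 -1.20967647]
```

View pics/w3.png

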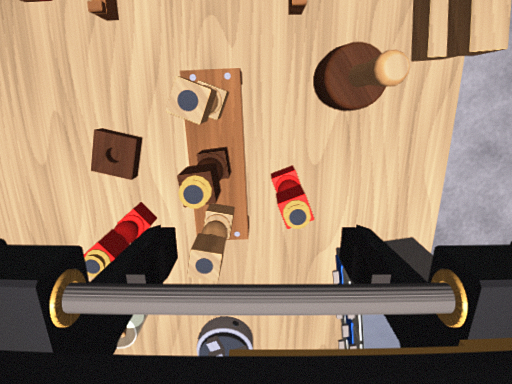

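View pics/w3c.png

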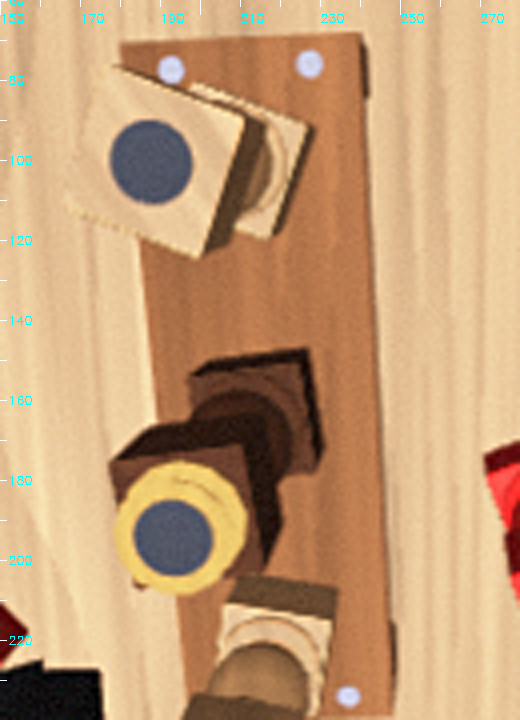

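Call:
play_rows --targets '[0, 0.04, 0, 0, 0, 0, -0.005, 0.08, 0, 0, 0, 0, -0.01, 0.12, 0, 0, 0, 0, -0.015, 0.16, 0, 0, 0, 0, -0.02, 0.2, 0, 0, 0, 0, -0.025, 0.24, 0, 0, 0, 0, -0.03, 0.28, 0, 0, 0, 0, -0.035, 0.32, 0, 0, 0, 0, -0.04, 0.36, 0, 0, 0, 0, -0.04, 0.4, 0, 0, 0, 0]'

```text
t: 2.88
tool_pos: [0.617, 0.1516, 0.3029]
tcp_rot: [1.21, 1.209, -1.208]
wrist_force: [0.7, -0.7, -0.1]
opening: 0.0882
```

Call:
play_rows --targets '[0, 0.035, 0, 0, 0, 0, 0, 0.07, 0, 0, 0, 0, 0, 0.1, 0, 0, 0, 0, 0, 0.1, 0, 0, 0, 0, 0, 0.1, 0, 0, 0, 0]'

```text
t: 3.3
tool_pos: [0.6181, 0.2511, 0.3021]
tcp_rot: [1.207, 1.21, -1.207]
wrist_force: [0.5, 0.7, -0.2]
opening: 0.0881
```

```bash
python3 - <<'E'
from h import *
snap("wrist","w4"); print(np.load("pics/w4.npy"))
E
```

```text
[ 0.61810851  0.25112466  0.30214081  1.20681625  1.21029162 -1.20665701]
```

View pics/w4.png

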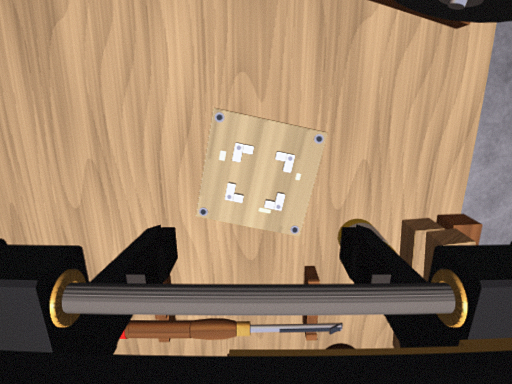

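The jig is in clear view at about (262,172), with its corner blocks at (243,152), (285,160), (233,192) and (275,202). I'll take a closer second view.

Call:
play_rows --targets '[-0.005, -0.01, -0.03, 0, 0, 0, -0.015, -0.025, -0.06, 0, 0, 0, -0.02, -0.03, -0.08, 0, 0, 0, -0.02, -0.03, -0.08, 0, 0, 0, -0.02, -0.03, -0.08, 0, 0, 0]'

```text
t: 3.77
tool_pos: [0.5988, 0.2179, 0.2207]
tcp_rot: [1.209, 1.209, -1.213]
wrist_force: [0.5, 0.3, 1.3]
opening: 0.0882
```

```bash
python3 - <<'E'
from h import *
snap("wrist","w5"); print(np.load("pics/w5.npy"))
crop("w4",190,100,145,140,"w4c",5)
E
```

```text
[ 0.59883138  0.21794908  0.22066552  1.20912586  1.20913311 -1.21296932]
```

View pics/w5.png

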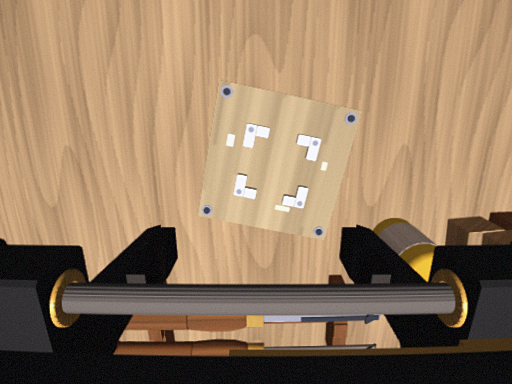

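View pics/w4c.png

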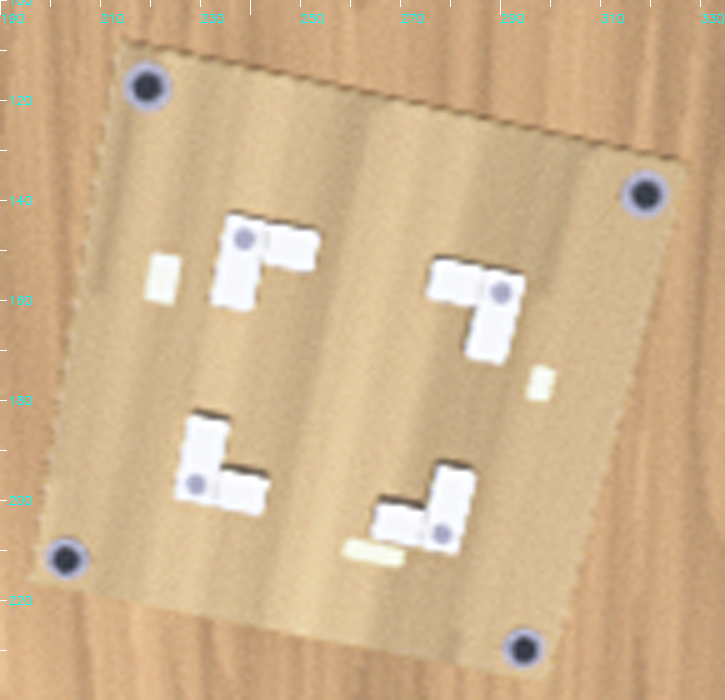

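```bash
python3 - <<'E'
from h import *
crop("w5",190,70,180,175,"w5c",4)
E
```

```text
(no output)
```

View pics/w5c.png

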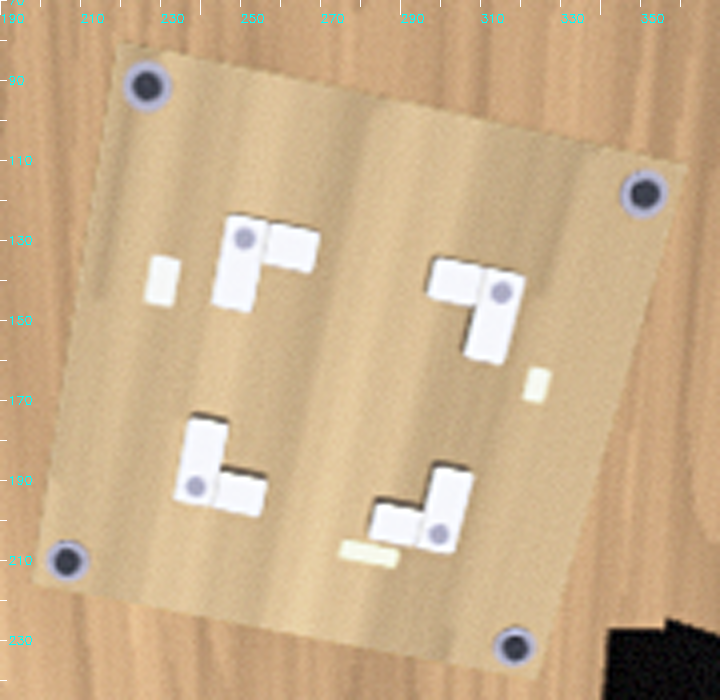

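```bash
cat > jig.py <<'E'
from h import *
def px(x0,y0,s,d): return [x0+(d[0]+.5)/s-.5, y0+(d[1]+.5)/s-.5]
c4,c5=wc("w4"),wc("w5")
s4=[px(190,100,5,d) for d in [(147,86),(645,194),(524,650),(66,559)]]
s5=[px(190,70,4,d) for d in [(147,86),(644,194),(515,648),(67,561)]]
d4=[px(190,100,5,d) for d in [(245,238),(501,293),(442,534),(196,485)]]
d5=[px(190,70,4,d) for d in [(245,238),(501,292),(438,534),(196,487)]]
Z=[]
for n,A,B in(("screw",s4,s5),("dot",d4,d5)):
    for p,q in zip(A,B):
        x,e=tri([(c4,p),(c5,q)]); print(n,x.round(4),e)
S=np.array([[-1,1],[1,1],[1,-1],[-1,-1]])
def model(v,h,z):
    r=np.array([[np.cos(v[2]),-np.sin(v[2])],[np.sin(v[2]),np.cos(v[2])]])
    return np.c_[S*h@r.T+v[:2],np.full(4,z)]
def res(v,cams=(0,1)):
    o=[]
    for k,(c,a,b) in enumerate(((c4,s4,d4),(c5,s5,d5))):
        if k in cams:
            o+=[proj(c,model(v,v[3],.012+v[5]))-a, proj(c,model(v,v[4],.022+v[5]))-b]
    return np.vstack(o).ravel()
for cs in((0,),(1,),(0,1)):
    f=lambda v:np.r_[res(v,cs),v[5]*(1 if len(cs)>1 else 1e5)]
    r=least_squares(f,[.6,.2,-.2,.07,.04,0]); print(cs,r.x.round(4),np.rad2deg(r.x[2]).round(2),np.abs(r.fun).max().round(2))
E
python3 jig.py
```

```text
screw [0.5619 0.2998 0.0174] [[0.1, 0.0], [-0.1, -0.0]]
screw [0.7051 0.2698 0.0179] [[0.0, 0.0], [-0.0, -0.0]]
screw [0.6754 0.1261 0.0176] [[0.0, -0.1], [-0.0, 0.2]]
screw [0.5407 0.1739 0.0634] [[-0.0, -0.0], [0.0, 0.0]]
dot [0.5896 0.258  0.0272] [[-0.0, -0.0], [0.0, 0.0]]
dot [0.6631 0.2426 0.0282] [[-0.1, -0.1], [0.1, 0.1]]
dot [0.6479 0.168  0.0256] [[-0.0, -0.1], [0.0, 0.2]]
dot [0.5748 0.187  0.037 ] [[-0.0, -0.0], [0.0, 0.0]]
(0,) [ 0.6186  0.2117 -0.2069  0.0743  0.0382 -0.    ] -11.85 0.2
(1,) [ 0.619   0.2121 -0.2064  0.0743  0.0382 -0.    ] -11.83 0.25
(0, 1) [ 0.6186  0.2132 -0.2066  0.0733  0.0377  0.0055] -11.84 0.37
```

The screw and dot fits agree on the jig centre (0.6188,0.2119) and yaw -11.84°, with the L-dot half-size matching its drawing. The triangulated heights read about 5 mm high, because the views lie nearly along the epipole. Next I'll fit the base and the neighbouring red stem.

```bash
cat > basefit.py <<'E'
from h import *
def px(x0,y0,s,d): return [x0+(d[0]+.5)/s-.5, y0+(d[1]+.5)/s-.5]
c1,c2,c3=wc("w1"),wc("w2"),wc("w3")
a=[px(210,150,6,d) for d in [(193,197),(430,243),(373,468),(145,422)]]
b=[px(140,140,8,d) for d in [(192,90),(528,152),(472,469),(150,402)]]
S=np.array([[-1,1],[1,1],[1,-1],[-1,-1]])
def model(v,h,z):
    r=np.array([[np.cos(v[2]),-np.sin(v[2])],[np.sin(v[2]),np.cos(v[2])]])
    return np.c_[S*h@r.T+v[:2],np.full(4,z)]
for L in ([(c1,a)],[(c2,b)],[(c1,a),(c2,b)]):
    r=least_squares(lambda v:np.vstack([proj(c,model(v,v[3],.024))-p for c,p in L]).ravel(),[.447,-.25,-.2,.031])
    print(r.x.round(4),np.rad2deg(r.x[2]).round(2),np.abs(r.fun).max().round(2))
if __name__=="__main__":
    print("red cup rim", tri([(c1,(281,324)),(c3,(96,264))]), "cup2", tri([(c2,(389,239)),(c3,(297,215))]))
    print("red low", atz(c1,(275,256),.04),atz(c2,(203,232),.04))
    print("stem cup", tri([(c2,px(255,160,6,(287,394))),(c3,px(150,60,4,(173,537)))]), "paleA", tri([(c2,px(255,85,8,(373,405))),(c3,px(150,60,4,(151,161)))]))
E
python3 basefit.py
```

```text
[ 0.4475 -0.2523 -0.2156  0.0305] -12.35 0.57
[ 0.4474 -0.2525 -0.21    0.0306] -12.03 0.54
[ 0.4475 -0.2524 -0.2126  0.0305] -12.18 0.61
red cup rim (array([ 0.47620688, -0.35353572,  0.15867682]), [[0.2, -0.9], [-0.5, 0.9]]) cup2 (array([ 0.69934636, -0.28867405,  0.16496516]), [[-0.3, 1.2], [0.3, -1.2]])
red low [ 0.47479997 -0.32966194  0.04      ] [ 0.47773625 -0.3369324   0.04      ]
stem cup (array([ 0.60123031, -0.25666593,  0.19881923]), [[-0.0, 0.0], [0.0, -0.0]]) paleA (array([ 0.59850443, -0.17629992,  0.18603664]), [[0.0, -0.0], [-0.0, 0.0]])
```

The state readings scatter about 1 mm around the commanded poses, so I'll use the commanded poses for the wrist camera and recompute.

```bash
python3 - <<'E'
import numpy as np
q=2*np.pi/3/np.sqrt(3)
for n,p in dict(wrist0=(.675,0,.231),w1=(.45,-.17,.301),w2=(.56,-.22,.301),w3=(.66,-.25,.301),w4=(.62,.25,.301),w5=(.6,.22,.221)).items():
    np.save(f"pics/{n}.npy",np.r_[p,q,q,-q])
E
python3 basefit.py; python3 jig.py
```

```text
[ 0.4478 -0.2518 -0.2132  0.0305] -12.22 0.57
[ 0.4462 -0.2539 -0.212   0.0306] -12.15 0.53
[ 0.447  -0.2529 -0.2126  0.0305] -12.18 1.19
red cup rim (array([ 0.47664846, -0.3536722 ,  0.15896503]), [[0.0, -0.2], [-0.1, 0.2]]) cup2 (array([ 0.69993694, -0.29152528,  0.16263768]), [[-0.2, 0.9], [0.2, -0.9]])
red low [ 0.47532091 -0.32903141  0.04      ] [ 0.47636773 -0.33859691  0.04      ]
stem cup (array([ 0.60051882, -0.25894841,  0.19662099]), [[0.1, -0.3], [-0.1, 0.3]]) paleA (array([ 0.59791066, -0.17754389,  0.18362578]), [[0.1, -0.3], [-0.1, 0.4]])
screw [0.5672 0.301  0.0487] [[-0.5, -0.2], [0.6, 0.2]]
screw [0.7023 0.272  0.0357] [[-0.6, -0.9], [0.7, 1.1]]
screw [0.6757 0.1303 0.0253] [[0.1, -1.0], [-0.1, 1.2]]
screw [0.5504 0.1907 0.1056] [[-0.4, -0.8], [0.5, 1.1]]
dot [0.5927 0.2625 0.0577] [[-0.7, -0.5], [0.8, 0.6]]
dot [0.662  0.2463 0.0466] [[-0.6, -0.9], [0.7, 1.2]]
dot [0.6483 0.1729 0.037 ] [[-0.2, -1.0], [0.2, 1.3]]
dot [0.5789 0.1965 0.0645] [[-0.4, -0.7], [0.5, 0.9]]
(0,) [ 0.6203  0.2109 -0.2101  0.0741  0.0381 -0.    ] -12.04 0.2
(1,) [ 0.6207  0.2143 -0.2044  0.0744  0.0383 -0.    ] -11.71 0.26
(0, 1) [ 0.6197  0.2182 -0.2066  0.07    0.036   0.0225] -11.84 1.53
```

The measured poses are clearly more consistent: stereo residuals are 0.1 px against about 1 px. The arm really deviates 1–2 mm from its commands, so I'll go back to the measured poses and close the loop on them. Next I'll head back above the base.

```bash
python3 - <<'E'
import numpy as np
for n,p in dict(w1=[ 0.44957036,-0.17037515,0.30140563,1.21136575,1.20755472,-1.21011601],w2=[ 0.561505,-0.21910337,0.29981165,1.20802165,1.21255784,-1.20895455],w3=[ 0.66010924,-0.24911281,0.29992804,1.2081757,1.21226266,-1.20967647],w4=[0.61810851,0.25112466,0.30214081,1.20681625,1.21029162,-1.20665701],w5=[0.59883138,0.21794908,0.22066552,1.20912586,1.20913311,-1.21296932]).items():
    np.save(f"pics/{n}.npy",np.array(p))
E
```

Call:
play_rows --targets '[0, -0.01, 0.035, 0, 0, 0, -0.01, -0.04, 0.06, 0, 0, 0, -0.02, -0.08, 0.06, 0, 0, 0, -0.03, -0.12, 0.06, 0, 0, 0, -0.04, -0.16, 0.06, 0, 0, -0.05, -0.055, -0.198, 0.06, 0, 0, -0.1, -0.07, -0.236, 0.06, 0, 0, -0.15, -0.085, -0.274, 0.06, 0, 0, -0.2, -0.1, -0.312, 0.06, 0, 0, -0.212, -0.115, -0.35, 0.06, 0, 0, -0.212]'

```text
t: 4.65
tool_pos: [0.4856, -0.1322, 0.2849]
tcp_rot: [1.366, 1.096, -1.36]
wrist_force: [1.0, -0.4, -0.8]
opening: 0.0885
```

Call:
play_rows --targets '[-0.01, -0.038, 0, 0, 0, 0, -0.02, -0.076, 0, 0, 0, 0, -0.03, -0.1, -0.02, 0, 0, 0, -0.035, -0.12, -0.05, 0, 0, 0, -0.036, -0.121, -0.085, 0, 0, 0, -0.036, -0.121, -0.12, 0, 0, 0, -0.036, -0.121, -0.15, 0, 0, 0, -0.036, -0.121, -0.17, 0, 0, 0, -0.036, -0.121, -0.18, 0, 0, 0, -0.036, -0.121, -0.18, 0, 0, 0]'

```text
t: 5.48
tool_pos: [0.4489, -0.2511, 0.1009]
tcp_rot: [1.364, 1.102, -1.364]
wrist_force: [0.1, 0.3, 0.1]
opening: 0.088
```

```bash
python3 - <<'E'
from h import *
snap("wrist","w6"); snap("side","s6"); p=np.load("pics/w6.npy"); print(p, R.from_rotvec(p[3:]).as_matrix().round(4))
E
```

```text
[ 0.44893656 -0.25113848  0.10087636  1.36373943  1.10232184 -1.36441944] [[-1.000e-03  9.776e-01 -2.107e-01]
 [ 6.000e-04 -2.107e-01 -9.776e-01]
 [-1.000e+00 -1.100e-03 -4.000e-04]]
```

View pics/w6.png

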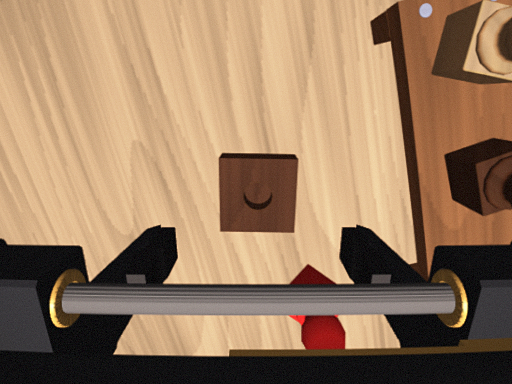

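The base appears square to the jaws, with its face spanning about (219–297, 158–233). I'll refit it from this close view.

```bash
python3 - <<'E'
from h import *
crop("w6",205,140,110,105,"w6c",6)
E
```

```text
(no output)
```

View pics/w6c.png

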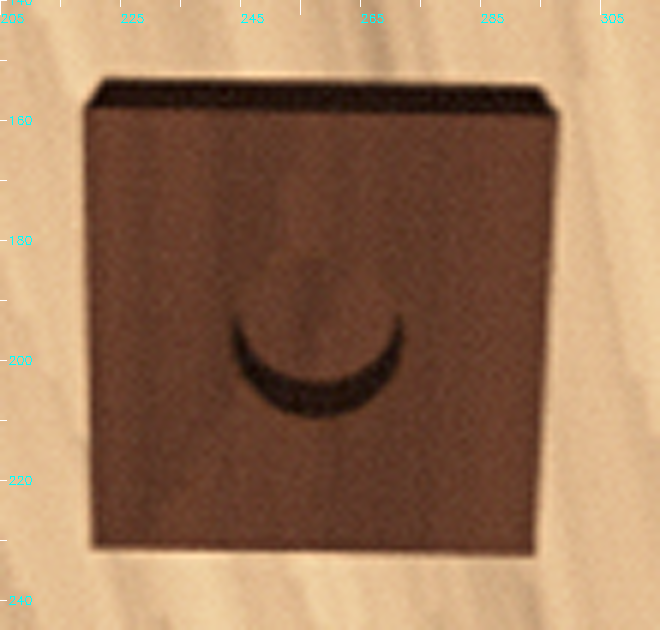

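```bash
python3 - <<'E'
from basefit import *
c=wc("w6"); a=[px(205,140,6,d) for d in [(85,107),(558,115),(534,555),(93,549)]]
r=least_squares(lambda v:(proj(c,model(v,v[3],.024))-a).ravel(),[.447,-.25,-.2,.031]); print(r.x,np.rad2deg(r.x[2]),r.fun.round(2))
p=np.load("pics/w6.npy"); T=R.from_rotvec(p[3:]).as_matrix()
print("in tool y,z:", (T.T@(np.r_[r.x[:2],.024]-p[:3])))
E
```

```text
[ 0.4476 -0.2524 -0.2156  0.0305] -12.35 0.57
[ 0.4476 -0.2526 -0.21    0.0306] -12.03 0.54
[ 0.4476 -0.2525 -0.2127  0.0305] -12.18 0.61
[ 0.44743925 -0.25281769 -0.22967104  0.03083572] -13.159181522182086 [-0.37  0.27  0.29  0.27  0.24 -0.2  -0.15 -0.38]
in tool y,z: [ 0.07687679 -0.00102806  0.00198474]
```

The close view agrees within 0.4 mm. I'll correct by (-1.5,-1.5) mm, descend and grip.

Call:
play_rows --targets '[-0.0015, -0.0015, -0.02, 0, 0, 0, -0.0015, -0.0015, -0.04, 0, 0, -0.005, -0.0015, -0.0015, -0.055, 0, 0, -0.005, -0.0015, -0.0015, -0.065, 0, 0, -0.005, -0.0015, -0.0015, -0.07, 0, 0, -0.005, -0.0015, -0.0015, -0.07, 0, 0, -0.005, -0.0015, -0.0015, -0.07, 0, 0, -0.005]'

```text
t: 6.17
tool_pos: [0.4485, -0.2531, 0.0325]
tcp_rot: [1.367, 1.097, -1.366]
wrist_force: [-0.2, 1.7, -0.1]
opening: 0.088
```

Call:
play_rows --targets '[0, 0, 0, 0, 0, 0, 0, 0, 0, 0, 0, 0, 0, 0, 0, 0, 0, 0, 0, 0, 0, 0, 0, 0, 0, 0, 0, 0, 0, 0, 0, 0, 0, 0, 0, 0, 0, 0, 0, 0, 0, 0, 0, 0, 0, 0, 0, 0]' --fingers 0.3

```text
t: 6.83
tool_pos: [0.4474, -0.2525, 0.0313]
tcp_rot: [1.367, 1.099, -1.367]
wrist_force: [-0.1, 0.3, -0.5]
opening: 0.0371
```

The opening is 37 mm, where a 62 mm block should have stopped the fingers. I'll look.

```bash
python3 - <<'E'
from h import *
snap("wrist","w7"); snap("side","s7");crop("s7",200,190,140,110,"s7c",5); print(arm.state()["opening"])
E
```

```text
0.02901545926655158
```

View pics/w7.png

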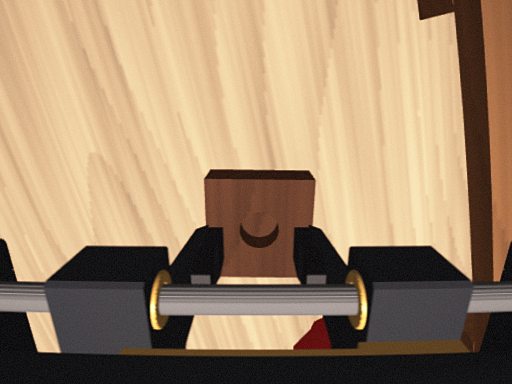

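View pics/s7c.png

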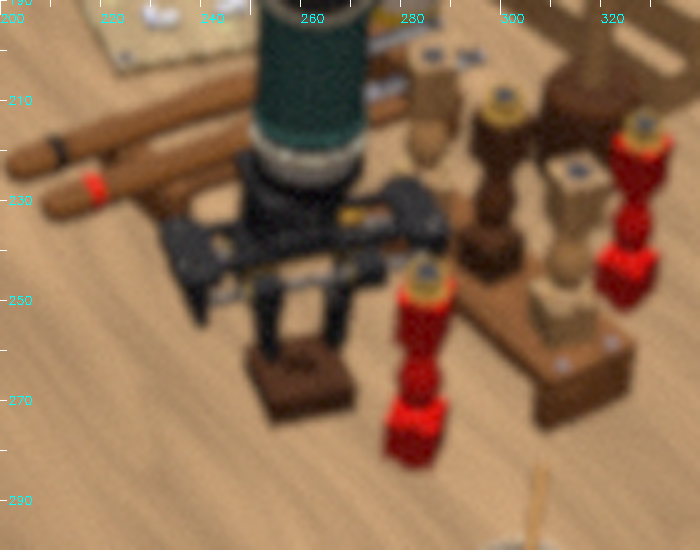

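The fingers appear to have closed above the base, ending on its top face. I'll check the projected tip position against the picture.

```bash
python3 - <<'E'
from h import *
print({k:np.round(v,4).tolist() for k,v in arm.state().items()})
p=np.load("pics/w7.npy"); T=R.from_rotvec(p[3:]).as_matrix()
c=wc("w7"); s=cam("side")
for tx in (-.02,0,.006,.025):
    for sy in(-1,1):
        P=p[:3]+T@np.array([tx,sy*.018,0]); print(tx,sy,P.round(4),"wrist",proj(c,P).round(0),"side",proj(s,P).round(1))
for z in (0,.024): print("base side",z,proj(s,[.4475,-.2525,z]).round(1), "wrist", proj(c,[.4475,-.2525,z]))
E
```

```text
{'t': 6.9333, 'joint_pos': [-0.5622, 0.1779, 2.1186, 0.0, 0.8452, -0.3452], 'qvel': [0.0008, 0.0003, 0.0002, -0.0025, 0.0001, 0.0004], 'joint_torque': [-0.0002, -37.7237, -27.8881, 0.0503, 0.0409, 0.0001], 'tool_pos': [0.4475, -0.2525, 0.0313], 'tcp_rot': [1.3673, 1.0987, -1.3673], 'wrist_force': [-0.1337, 0.3847, -0.1047], 'wrist_torque': [-0.0156, 0.0022, -0.0457], 'opening': 0.029}
-0.02 -1 [ 0.4298 -0.2486  0.0513] wrist [[223. 253.]] side [[254.3 257.9]]
-0.02 1 [ 0.465  -0.2564  0.0513] wrist [[296. 253.]] side [[264.2 255.8]]
0 -1 [ 0.4298 -0.2486  0.0313] wrist [[227. 235.]] side [[254.2 262.3]]
0 1 [ 0.465  -0.2564  0.0313] wrist [[291. 235.]] side [[264.  260.3]]
0.006 -1 [ 0.4298 -0.2486  0.0253] wrist [[228. 231.]] side [[254.1 263.7]]
0.006 1 [ 0.465  -0.2564  0.0253] wrist [[290. 231.]] side [[264.  261.6]]
0.025 -1 [ 0.4298 -0.2486  0.0063] wrist [[231. 218.]] side [[254.  267.8]]
0.025 1 [ 0.465  -0.2564  0.0063] wrist [[287. 218.]] side [[263.8 265.8]]
base side 0 [[258.9 268.2]] wrist [[259.04577699 214.81541607]]
base side 0.024 [[259.1 262.9]] wrist [[259.16716263 230.06571416]]
```

```bash
python3 - <<'E'
from h import *
crop("s6",200,190,140,110,"s6c",5);crop("w7",190,160,140,130,"w7c",5)
E
```

```text
(no output)
```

View pics/w7c.png

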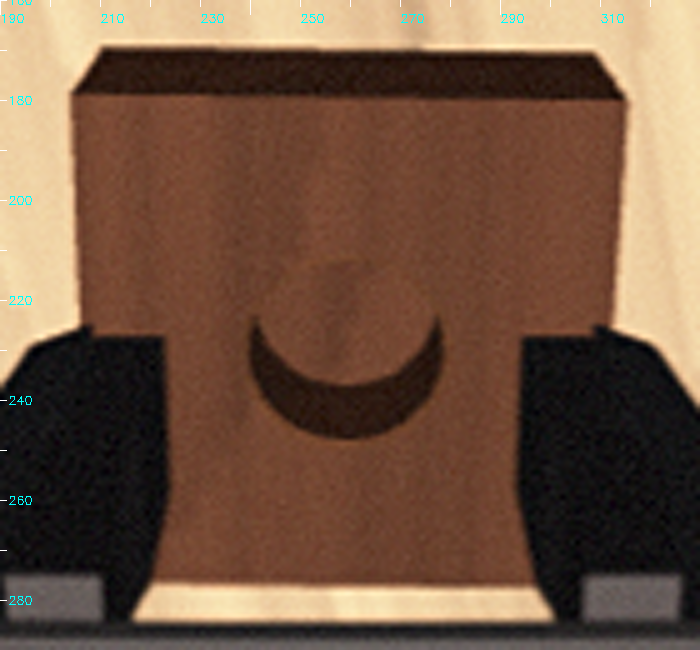

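View pics/s6c.png

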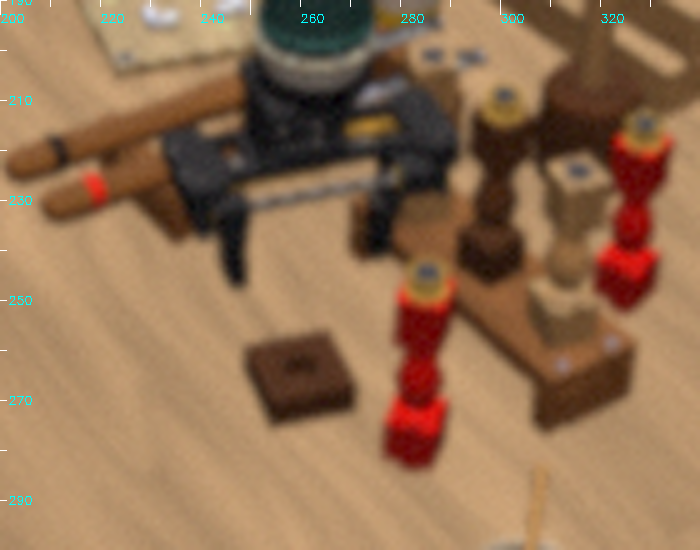

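```bash
python3 - <<'E'
from h import *
p=np.load("pics/w6.npy"); T=R.from_rotvec(p[3:]).as_matrix(); s=cam("side");c=wc("w6")
for tx in (-.01,0,.006,.012,.025):
  for sy in (-1,1):
    P=p[:3]+T@np.array([tx,sy*.053,0]); print(tx,sy,"side",proj(s,P).round(1),"wrist in-corner",proj(c,p[:3]+T@np.array([tx,sy*.044,-.009])).round(0))
E
python3 - <<'E'
import sys; sys.path.insert(0,'.')
import os; os.chdir('.')
from h import *
crop("s6",230,215,60,50,"s6d",12)
E
```

```text
-0.01 -1 side [[245.  245.8]] wrist in-corner [[174. 228.]]
-0.01 1 side [[274.8 239.8]] wrist in-corner [[344. 228.]]
0 -1 side [[244.9 248.1]] wrist in-corner [[179. 221.]]
0 1 side [[274.6 242.2]] wrist in-corner [[339. 220.]]
0.006 -1 side [[244.9 249.5]] wrist in-corner [[182. 216.]]
0.006 1 side [[274.5 243.5]] wrist in-corner [[336. 216.]]
0.012 -1 side [[244.9 250.9]] wrist in-corner [[184. 213.]]
0.012 1 side [[274.4 244.9]] wrist in-corner [[334. 213.]]
0.025 -1 side [[244.8 253.9]] wrist in-corner [[189. 205.]]
0.025 1 side [[274.3 247.9]] wrist in-corner [[329. 205.]]
```

View pics/s6d.png

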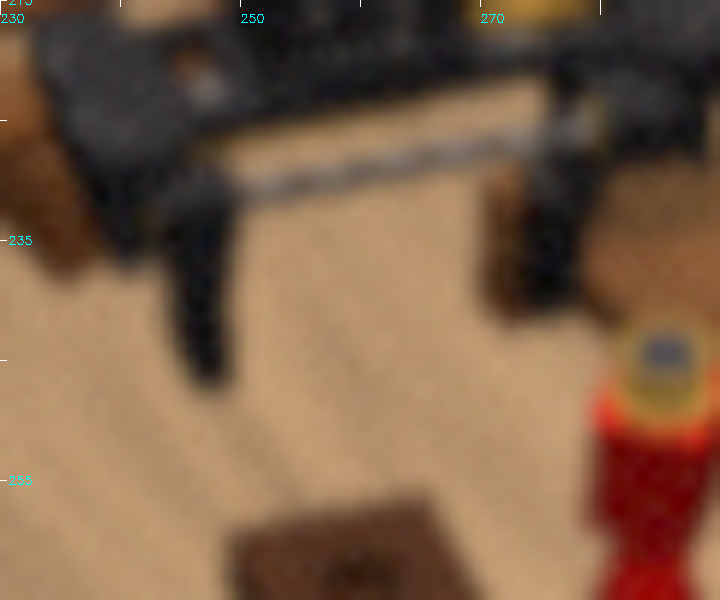

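By both pictures the visible fingertips lie about 5–10 mm behind the reported TCP, where the stated reach is 25 mm ahead. Closing over the base without contact agrees with the pictures. I'll reopen and go down slowly, watching the wrist force.

Call:
play_rows --targets '[0, 0, 0, 0, 0, 0, 0, 0, 0, 0, 0, 0, 0, 0, 0, 0, 0, 0, 0, 0, 0, 0, 0, 0, 0, 0, 0, 0, 0, 0, 0, 0, 0, 0, 0, 0, 0, 0, 0, 0, 0, 0, 0, 0, 0, 0, 0, 0]' --fingers 1.0

```text
t: 7.6
tool_pos: [0.4475, -0.2525, 0.0313]
tcp_rot: [1.367, 1.099, -1.367]
wrist_force: [0.2, -0.4, 0.1]
opening: 0.0802
```

Call:
play_rows --targets '[0, 0, -0.002, 0, 0, 0, 0, 0, -0.004, 0, 0, 0, 0, 0, -0.006, 0, 0, 0, 0, 0, -0.008, 0, 0, 0, 0, 0, -0.008, 0, 0, 0]'

```text
t: 8.02
tool_pos: [0.4471, -0.2522, 0.0227]
tcp_rot: [1.367, 1.1, -1.368]
wrist_force: [0.8, -0.5, 0.4]
opening: 0.0879
```

Call:
play_rows --targets '[0, 0, -0.003, 0, 0, 0, 0, 0, -0.006, 0, 0, 0, 0, 0, -0.009, 0, 0, 0, 0, 0, -0.012, 0, 0, 0, 0, 0, -0.012, 0, 0, 0]'

```text
t: 8.43
tool_pos: [0.4469, -0.2521, 0.0105]
tcp_rot: [1.367, 1.1, -1.368]
wrist_force: [-0.5, 0.2, 0.3]
opening: 0.088
```

```bash
python3 - <<'E'
from h import *
snap("wrist","w8"); snap("side","s8");crop("s8",220,215,80,70,"s8c",9)
p=pose(); print(p); T=R.from_rotvec(p[3:]).as_matrix(); s=cam("side")
for tx in (-.02,-.01,0,.01,.02):
    print(tx,[proj(s,p[:3]+T@np.array([tx,sy*.053,0])).round(1) for sy in (-1,1)])
E
```

```text
[ 0.44729586 -0.25236577  0.01100942  1.36718314  1.09924526 -1.36752711]
-0.02 [array([[244.4, 264.4]]), array([[273.5, 258.3]])]
-0.01 [array([[244.3, 266.6]]), array([[273.3, 260.5]])]
0 [array([[244.3, 268.8]]), array([[273.2, 262.7]])]
0.01 [array([[244.3, 271. ]]), array([[273.1, 264.9]])]
0.02 [array([[244.2, 273.2]]), array([[272.9, 267.1]])]
```

View pics/s8c.png

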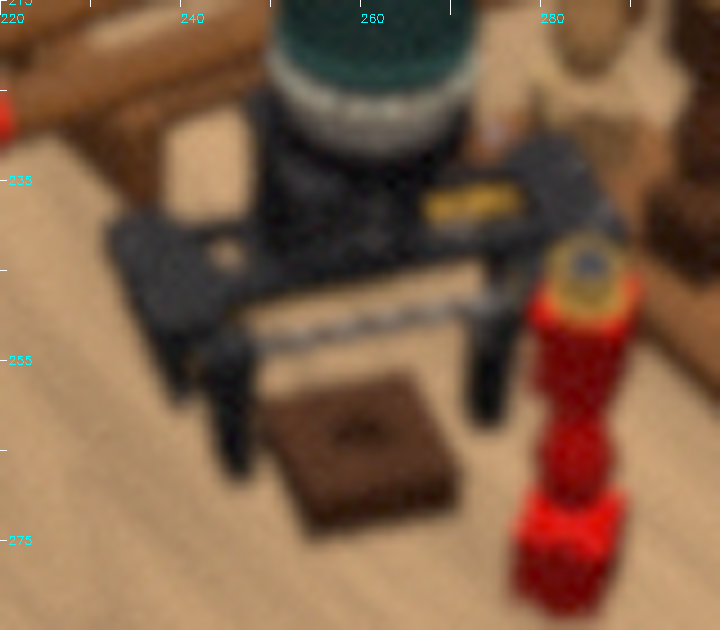

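View pics/w8.png

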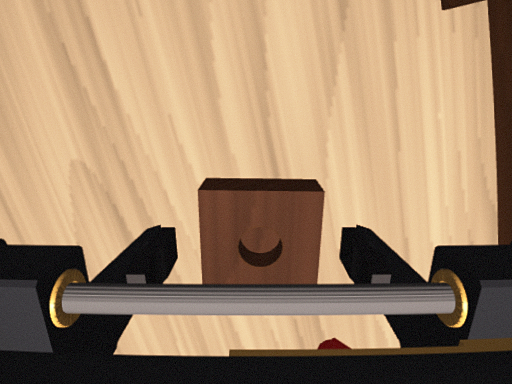

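Now the tips show at (246,267) and (273,262), at about z = 0.016. I'll go down 10 mm more, then close.

Call:
play_rows --targets '[0, 0, -0.002, 0, 0, 0, 0, 0, -0.004, 0, 0, 0, 0, 0, -0.006, 0, 0, 0, 0, 0, -0.008, 0, 0, 0, 0, 0, -0.01, 0, 0, 0, 0, 0, -0.01, 0, 0, 0]'

```text
t: 9.03
tool_pos: [0.4471, -0.2523, 0.0008]
tcp_rot: [1.367, 1.099, -1.368]
wrist_force: [0.1, 0.4, 0.3]
opening: 0.0881
```

Call:
play_rows --targets '[0, 0, 0, 0, 0, 0, 0, 0, 0, 0, 0, 0, 0, 0, 0, 0, 0, 0, 0, 0, 0, 0, 0, 0, 0, 0, 0, 0, 0, 0, 0, 0, 0, 0, 0, 0, 0, 0, 0, 0, 0, 0, 0, 0, 0, 0, 0, 0]' --fingers 0.3

```text
t: 9.7
tool_pos: [0.4476, -0.2526, 0.0014]
tcp_rot: [1.367, 1.098, -1.367]
wrist_force: [-0.0, -0.5, 0.1]
opening: 0.0616
```

```bash
python3 - <<'E'
from h import *
snap("wrist","w9"); snap("side","s9");crop("s9",220,215,80,70,"s9c",9)
s=arm.state(); print(pose(), s["opening"],s["wrist_force"])
E
```

```text
[ 0.44762443 -0.25255313  0.00143191  1.36724339  1.09839413 -1.3670814 ] 0.06195209164653636 [-0.27021605  0.31688377  1.86651199]
```

View pics/s9c.png

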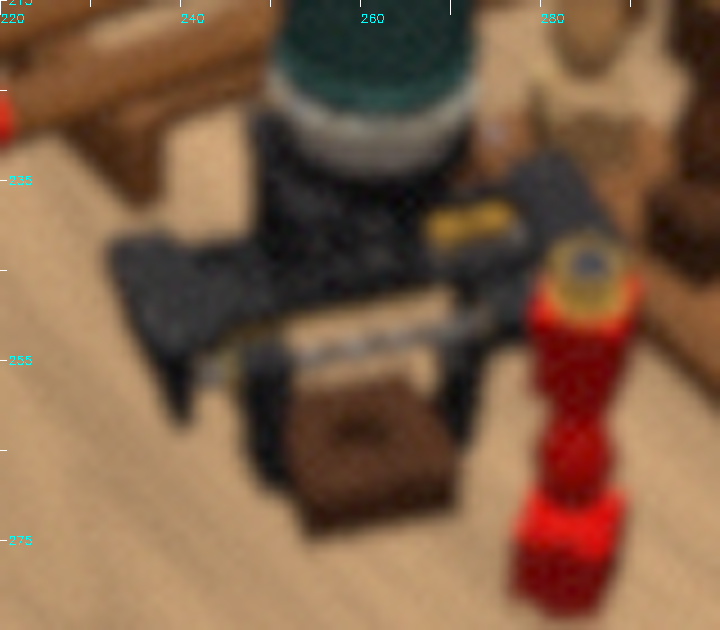

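View pics/w9.png

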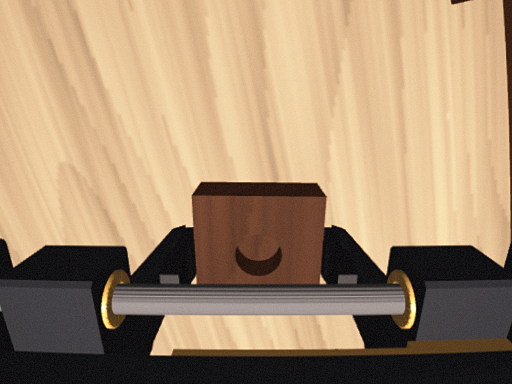

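The grip stopped at 62 mm, on the base. I'll lift, go across at low x (clear of the rack) and then over to the jig.

Call:
play_rows --targets '[0, 0, 0.01, 0, 0, 0, 0, 0, 0.03, 0, 0, 0, 0, 0, 0.055, 0, 0, 0, 0, 0, 0.085, 0, 0, 0, 0, 0.01, 0.115, 0, 0, 0, 0, 0.03, 0.14, 0, 0, 0, 0, 0.06, 0.15, 0, 0, 0, 0, 0.095, 0.15, 0, 0, 0, 0, 0.13, 0.15, 0, 0, 0, 0, 0.165, 0.15, 0, 0, 0]'

```text
t: 10.63
tool_pos: [0.4473, -0.0863, 0.1525]
tcp_rot: [1.369, 1.097, -1.367]
wrist_force: [0.9, -0.0, -1.4]
opening: 0.0617
```

Call:
play_rows --targets '[0, 0.035, 0, 0, 0, 0, 0, 0.07, 0, 0, 0, 0, 0.015, 0.105, 0, 0, 0, 0, 0.035, 0.14, 0, 0, 0, 0, 0.06, 0.17, 0, 0, 0, 0, 0.085, 0.2, 0, 0, 0, 0, 0.11, 0.23, 0, 0, 0, 0, 0.135, 0.26, 0, 0, 0, 0, 0.155, 0.285, 0, 0, 0, 0.01, 0.17, 0.3, 0, 0, 0, 0.01]'

```text
t: 11.47
tool_pos: [0.6187, 0.2155, 0.1517]
tcp_rot: [1.359, 1.106, -1.358]
wrist_force: [0.4, -0.6, -0.9]
opening: 0.0618
```

Call:
play_rows --targets '[0, 0, -0.02, 0, 0, 0, 0, 0, -0.04, 0, 0, 0, 0, 0, -0.055, 0, 0, 0, 0, 0, -0.06, 0, 0, 0, 0, 0, -0.06, 0, 0, 0, 0, 0, -0.06, 0, 0, 0]'

```text
t: 11.97
tool_pos: [0.6175, 0.2124, 0.0918]
tcp_rot: [1.36, 1.104, -1.36]
wrist_force: [0.3, -0.3, -0.8]
opening: 0.0618
```

```bash
python3 - <<'E'
from h import *
snap("wrist","w10"); p=np.load("pics/w10.npy"); print(p, arm.state()["opening"]); T=R.from_rotvec(p[3:]).as_matrix(); print("yaw",np.rad2deg(np.arctan2(T[1,1],T[0,1])), T[2].round(4))
E
```

```text
[ 0.6174936   0.21243366  0.09177122  1.36010043  1.10407692 -1.36022006] 0.06191104513208662
yaw -11.868590751191386 [-1.e+00 -1.e-04  0.e+00]
```

View pics/w10.png

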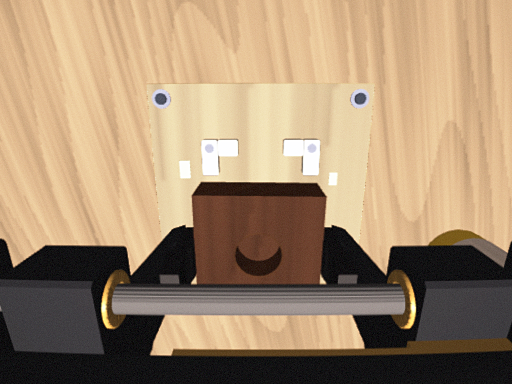

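The held base spans (192–326,195) in front of the jig, and two of the jig's L-blocks show at (209,148) and (312,148). I'll measure the base relative to the jig in this view.

```bash
python3 - <<'E'
from h import *
crop("w10",145,75,235,140,"w10c",3); crop("w10",180,130,160,80,"w10d",5)
E
```

```text
(no output)
```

View pics/w10c.png

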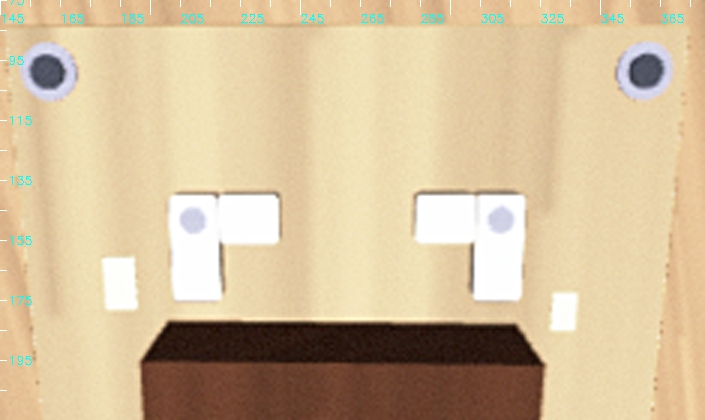

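View pics/w10d.png

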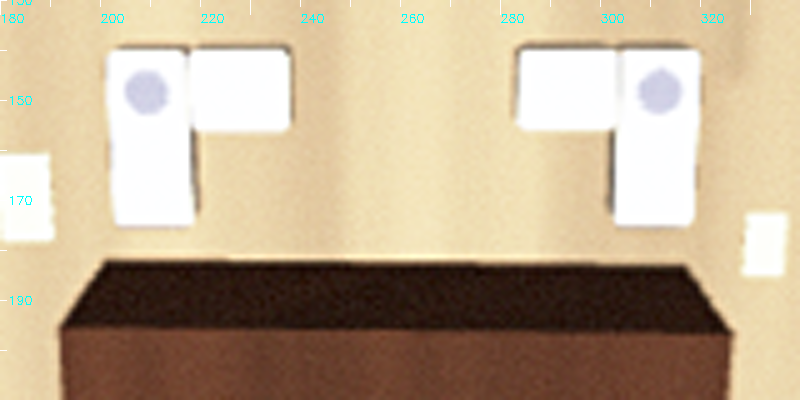

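```bash
cat > rel.py <<'E'
from basefit import *
c=wc("w10"); p=np.load("pics/w10.npy"); T=R.from_rotvec(p[3:]).as_matrix()
sc=[px(145,75,3,d) for d in[(48,72),(645,71)]]; dt=[px(180,130,5,d) for d in[(146,93),(660,92)]]
bb=[px(180,130,5,d) for d in[(106,262),(686,266)]]; bt=[px(180,130,5,d) for d in[(60,327),(732,332)]]
r=least_squares(lambda v:np.vstack([proj(c,model(v,.0743,.012)[:2])-sc,proj(c,model(v,.0382,.022)[:2])-dt]).ravel(),[.62,.21,-.2]); print("jig",r.x,np.rad2deg(r.x[2]),r.fun.round(2))
bz=p[2]-.0012
b=least_squares(lambda v:np.vstack([proj(c,model(v,.031,bz+v[3])[:2])-bb,proj(c,model(v,.031,bz+.024+v[3])[:2])-bt]).ravel(),[.62,.21,-.2,0]); print("base",b.x,np.rad2deg(b.x[2]),b.fun.round(2))
print("move",(r.x[:2]-b.x[:2]).round(4), "tcp", p[:3])
E
python3 rel.py
```

```text
[ 0.4476 -0.2524 -0.2156  0.0305] -12.35 0.57
[ 0.4476 -0.2526 -0.21    0.0306] -12.03 0.54
[ 0.4476 -0.2525 -0.2127  0.0305] -12.18 0.61
jig [ 0.61849955  0.21186225 -0.20588489] -11.796335373368894 [ 0.1  -0.19 -0.16 -0.18  0.16  0.16 -0.1   0.19]
base [ 0.6169435   0.21187366 -0.21515206 -0.00106379] -12.32730490498979 [ 0.19 -0.41 -0.3  -0.37 -0.07  0.35  0.16  0.32]
move [ 0.0016 -0.    ] tcp [0.6174936  0.21243366 0.09177122]
```

The base needs a shift of about (+1.5, 0) mm and +0.5° of yaw. I'll go down to just above the corner blocks and check again.

Call:
play_rows --targets '[0.0014, 0, -0.01, 0, 0, 0.008, 0.0014, 0, -0.025, 0, 0, 0.008, 0.0014, 0, -0.04, 0, 0, 0.008, 0.0014, 0, -0.05, 0, 0, 0.008, 0.0014, 0, -0.058, 0, 0, 0.008, 0.0014, 0, -0.06, 0, 0, 0.008, 0.0014, 0, -0.06, 0, 0, 0.008, 0.0014, 0, -0.06, 0, 0, 0.008]'

```text
t: 12.68
tool_pos: [0.6194, 0.2126, 0.0318]
tcp_rot: [1.355, 1.108, -1.354]
wrist_force: [-0.2, 0.0, 0.6]
opening: 0.0616
```

```bash
python3 - <<'E'
from h import *
snap("wrist","w11"); p=np.load("pics/w11.npy"); print(p, arm.state()["opening"]); T=R.from_rotvec(p[3:]).as_matrix(); print("yaw",np.rad2deg(np.arctan2(T[1,1],T[0,1])), T[2].round(4))
crop("w11",150,120,220,160,"w11c",3)
E
```

```text
[ 0.61942765  0.21262441  0.03184319  1.35496478  1.10805093 -1.35350132] 0.061967247924185176
yaw -11.404297067707594 [-1.e+00  8.e-04 -4.e-04]
```

View pics/w11c.png

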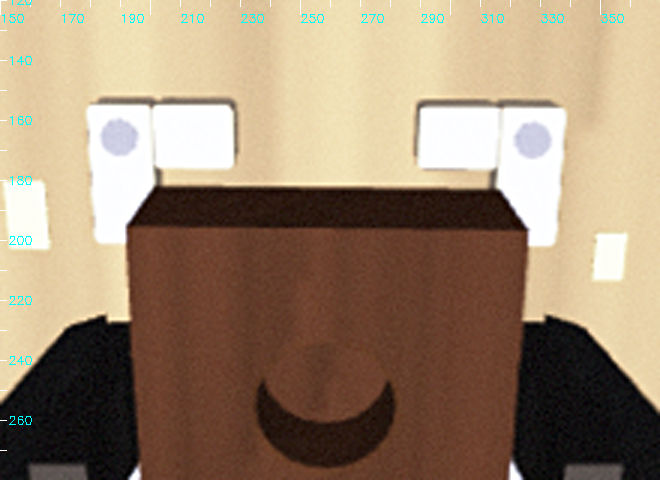

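```bash
python3 - <<'E'
from basefit import *
c=wc("w11"); p=np.load("pics/w11.npy")
dt=[px(150,120,3,d) for d in[(119,137),(533,140)]]
bb=[px(150,120,3,d) for d in[(156,187),(498,190)]]; bt=[px(150,120,3,d) for d in[(127,227),(527,230)]]
r=least_squares(lambda v:np.vstack([proj(c,model(v,.0382,.022+v[3])[:2])-dt]).ravel(),[.62,.21,-.2,0]); print("jig",r.x,np.rad2deg(r.x[2]),r.fun.round(2))
r0=least_squares(lambda v:np.vstack([proj(c,model(v,.0382,.022)[:2])-dt]).ravel(),[.62,.21,-.2]); print("jig",r0.x,np.rad2deg(r0.x[2]),r0.fun.round(2))
bz=p[2]-.002
for f in (0,1):
  b=least_squares(lambda v:np.vstack([proj(c,model(v,.031,bz+v[3])[:2])-bb,proj(c,model(v,.031,bz+.024+v[3])[:2])-bt,[[0,v[3]*1e5*f]]]).ravel(),[.62,.21,-.2,0]); print("base",b.x,np.rad2deg(b.x[2]),b.fun.round(2))
  print("move",(r0.x[:2]-b.x[:2]).round(4))
E
```

```text
[ 0.4476 -0.2524 -0.2156  0.0305] -12.35 0.57
[ 0.4476 -0.2526 -0.21    0.0306] -12.03 0.54
[ 0.4476 -0.2525 -0.2127  0.0305] -12.18 0.61
jig [ 6.18646499e-01  2.12200469e-01 -2.07101388e-01  2.92866042e-04] -11.866035440641356 [-0. -0.  0.  0.]
jig [ 0.61863517  0.2121423  -0.20709986] -11.8659479858314 [ 0.12 -0.01 -0.12 -0.01]
base [ 0.61866153  0.21149958 -0.20818978 -0.00181728] -11.928395447160861 [-0.23 -0.15  0.1  -0.22  0.21  0.13 -0.1   0.19  0.   -0.  ]
move [-0.      0.0006]
base [ 6.18760755e-01  2.12016267e-01 -2.08212877e-01 -1.43739105e-07] -11.929719117189114 [-0.89 -0.21  0.77 -0.26 -0.7   0.26  0.81  0.34  0.   -0.01]
move [-0.0001  0.0001]
```

Base and pocket now agree within about 0.6 mm and 0.1°. I'll lower slowly.

Call:
play_rows --targets '[0, 0.0003, -0.003, 0, 0, 0, 0, 0.0003, -0.006, 0, 0, 0, 0, 0.0003, -0.009, 0, 0, 0, 0, 0.0003, -0.012, 0, 0, 0, 0, 0.0003, -0.014, 0, 0, 0, 0, 0.0003, -0.0155, 0, 0, 0, 0, 0.0003, -0.0155, 0, 0, 0]'

```text
t: 13.32
tool_pos: [0.6185, 0.2127, 0.0152]
tcp_rot: [1.354, 1.109, -1.355]
wrist_force: [-0.1, -0.8, -1.8]
opening: 0.0617
```

Call:
play_rows --targets '[0, 0, -0.001, 0, 0, 0, 0, 0, -0.0015, 0, 0, 0, 0, 0, -0.002, 0, 0, 0, 0, 0, -0.002, 0, 0, 0]'

```text
t: 13.65
tool_pos: [0.6189, 0.2128, 0.0138]
tcp_rot: [1.354, 1.108, -1.354]
wrist_force: [0.1, 0.4, -1.2]
opening: 0.0618
```

Call:
play_rows --targets '[0, 0, -0.0005, 0, 0, 0, 0, 0, -0.001, 0, 0, 0, 0, 0, -0.001, 0, 0, 0]'

```text
t: 13.9
tool_pos: [0.619, 0.2129, 0.0135]
tcp_rot: [1.354, 1.108, -1.354]
wrist_force: [-1.6, -1.2, 3.2]
opening: 0.0616
```

```bash
python3 - <<'E'
from h import *
f=[]
for i in range(4):
    snap("wrist","w12"); s=arm.state(); f.append(np.r_[s["tool_pos"],s["wrist_force"]])
print(np.round(f,4))
E
```

```text
[[ 0.6191  0.2128  0.0135 -0.9586 -0.9084  4.2427]
 [ 0.619   0.2128  0.0134 -1.426  -1.0563  4.3015]
 [ 0.6191  0.2128  0.0135 -4.0952 -0.1883  5.0017]
 [ 0.6191  0.2129  0.0135 -2.1731 -0.8158  4.7144]]
```

View pics/w12.png

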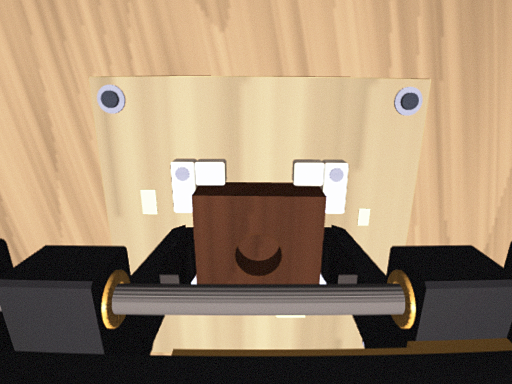

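The base is on the floor: the contact force is 4.7 N at the expected TCP height. I'll open.

Call:
play_rows --targets '[0, 0, 0, 0, 0, 0, 0, 0, 0, 0, 0, 0, 0, 0, 0, 0, 0, 0, 0, 0, 0, 0, 0, 0, 0, 0, 0, 0, 0, 0, 0, 0, 0, 0, 0, 0]' --fingers 0.85

```text
t: 14.6
tool_pos: [0.6188, 0.2128, 0.0126]
tcp_rot: [1.354, 1.109, -1.355]
wrist_force: [-0.9, -0.7, 0.4]
opening: 0.0746
```

Call:
play_rows --targets '[0, 0, 0.01, 0, 0, 0, 0, 0, 0.025, 0, 0, 0, 0, 0, 0.045, 0, 0, 0, 0, 0, 0.075, 0, 0, 0, 0, 0.005, 0.105, 0, 0, 0, 0, 0.015, 0.135, 0, 0, 0, 0, 0.025, 0.16, 0, 0, 0, 0, 0.03, 0.18, 0, 0, 0, 0, 0.03, 0.18, 0, 0, 0, 0, 0.03, 0.18, 0, 0, 0]'

```text
t: 15.43
tool_pos: [0.6199, 0.2433, 0.1949]
tcp_rot: [1.357, 1.107, -1.35]
wrist_force: [-0.5, 0.2, 0.1]
opening: 0.0749
```

```bash
python3 - <<'E'
from h import *
snap("wrist","w13"); p=np.load("pics/w13.npy"); print(p)
crop("w13",170,80,180,150,"w13c",4)
E
```

```text
[ 0.61986576  0.24328242  0.19493158  1.3566538   1.10715369 -1.35032499]
```

View pics/w13.png

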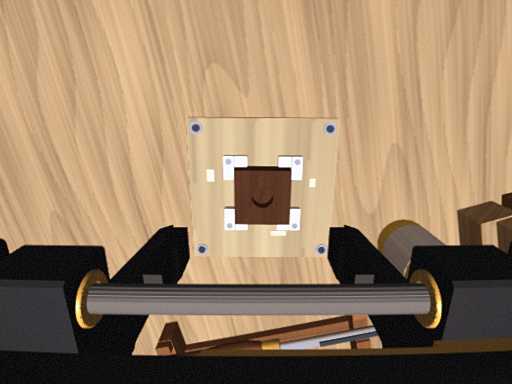

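View pics/w13c.png

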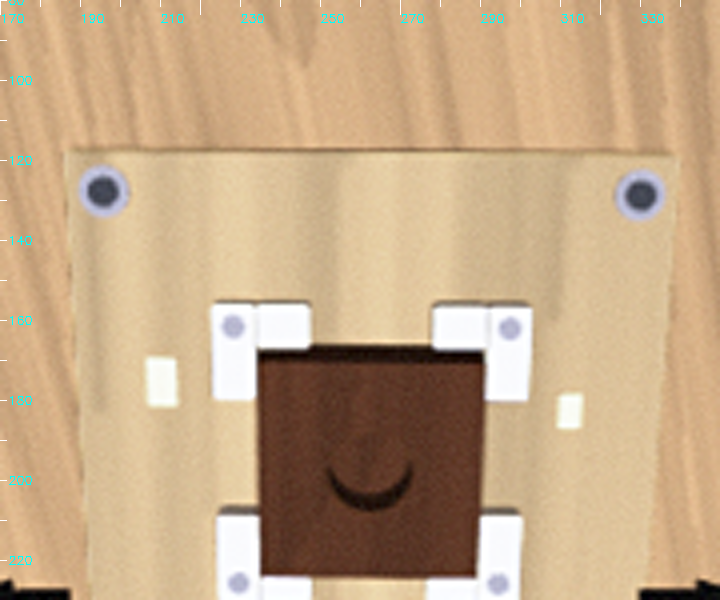

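The base sits squarely inside the four blocks. I'll measure the mortise, then measure the stem.

```bash
python3 - <<'E'
from basefit import *
c=wc("w13"); a=[px(170,80,4,d) for d in [(257,361),(485,364),(477,578),(261,577)]]
for z in(.036,.038):
  r=least_squares(lambda v:(proj(c,model(v,v[3],z))-a).ravel(),[.62,.21,-.2,.031]); print("base",r.x.round(4),np.rad2deg(r.x[2]),r.fun.round(2))
sc=[px(170,80,4,d) for d in[(103,191),(641,195)]]; dt=[px(170,80,4,d) for d in[(233,327),(510,328),(498,583),(238,583)]]
r=least_squares(lambda v:np.vstack([proj(c,model(v,.0743,.012)[:2])-sc,proj(c,model(v,.0382,.022))-dt]).ravel(),[.62,.21,-.2]); print("jig",r.x.round(4),np.rad2deg(r.x[2]),r.fun.round(2))
# stem fit from w2,w3
c2,c3=wc("w2"),wc("w3")
# block yaw: lower block top-side far edge and upper block edge
q=lambda c,p,z: atz(c,p,z)
E2=lambda d:px(255,160,6,d); E3=lambda d:px(150,60,4,d)
def yaw(A,B): return np.rad2deg(np.arctan2(*(B-A)[[1,0]])).round(2)
print("w2 upper blk: top edge",yaw(q(c2,E2((172,275)),.186),q(c2,E2((365,256)),.186)),"lower edge of top-side", yaw(q(c2,E2((165,207)),.146),q(c2,E2((327,187)),.146)),"lower blk",yaw(q(c2,E2((122,105)),.084),q(c2,E2((288,85)),.084)))
print("w3 upper top edge",yaw(q(c3,E3((112,463)),.186),q(c3,E3((240,443)),.186)),"lower blk top", yaw(q(c3,E3((192,376)),.084),q(c3,E3((307,362)),.084)))
for z in(.2,.194): print(z,q(c2,E2((283,378)),z) ,q(c3,E3((181,527)),z))
E
```

```text
[ 0.4476 -0.2524 -0.2156  0.0305] -12.35 0.57
[ 0.4476 -0.2526 -0.21    0.0306] -12.03 0.54
[ 0.4476 -0.2525 -0.2127  0.0305] -12.18 0.61
base [ 0.6182  0.2127 -0.2067  0.0306] -11.842138289204922 [-0.18  0.44  0.33  0.09  0.18 -0.25 -0.34 -0.31]
base [ 0.6183  0.2133 -0.2067  0.0304] -11.842138287096372 [-0.18  0.44  0.33  0.09  0.18 -0.25 -0.34 -0.31]
jig [ 0.6182  0.2119 -0.2061] -11.806699123885274 [-0.11 -0.21  0.02 -0.23 -0.06 -0.04 -0.03  0.16  0.1   0.36  0.09  0.03]
w2 upper blk: top edge 6.04 lower edge of top-side 7.48 lower blk 7.21
w3 upper top edge 9.0 lower blk top 6.9
0.2 [ 0.60045739 -0.25359865  0.2       ] [ 0.6035313  -0.25413309  0.2       ]
0.194 [ 0.60138768 -0.25614309  0.194     ] [ 0.60219712 -0.25597943  0.194     ]
```

The base is at (0.6182,0.2125), yaw -11.84°, within 1 mm of the pocket centre. The stem is at about (0.6015,-0.256), yaw about +7°. I'll move above it with the tool yawed to +7°.

Call:
play_rows --targets '[0, 0, 0.04, 0, 0, 0, 0, -0.01, 0.08, 0, 0, 0.05, 0, -0.035, 0.11, 0, 0, 0.1, 0, -0.075, 0.115, 0, 0, 0.15, 0, -0.115, 0.115, 0, 0, 0.2, -0.003, -0.155, 0.115, 0, 0, 0.25, -0.006, -0.195, 0.115, 0, 0, 0.3, -0.01, -0.235, 0.115, 0, 0, 0.32, -0.012, -0.275, 0.115, 0, 0, 0.32, -0.015, -0.315, 0.115, 0, 0, 0.32]' --fingers 1.0

```text
t: 16.32
tool_pos: [0.602, -0.0744, 0.3046]
tcp_rot: [1.118, 1.268, -1.123]
wrist_force: [0.3, -0.2, 1.2]
opening: 0.0882
```

Call:
play_rows --targets '[0, -0.04, 0, 0, 0, 0, 0, -0.08, 0, 0, 0, 0, -0.003, -0.12, 0, 0, 0, 0, -0.003, -0.15, 0, 0, 0, 0, -0.003, -0.17, 0, 0, 0, 0, -0.003, -0.18, 0, 0, 0, 0, -0.003, -0.18, 0, 0, 0, 0, -0.003, -0.18, 0, 0, 0, 0]'

```text
t: 16.98
tool_pos: [0.6002, -0.2518, 0.3059]
tcp_rot: [1.121, 1.267, -1.121]
wrist_force: [-0.4, -0.7, -0.5]
opening: 0.088
```

```bash
python3 - <<'E'
from h import *
snap("wrist","w14"); p=np.load("pics/w14.npy"); print(p);T=R.from_rotvec(p[3:]).as_matrix(); print("yaw",np.rad2deg(np.arctan2(T[1,1],T[0,1])), T[2].round(4))
crop("w14",180,120,160,140,"w14c",5)
E
```

```text
[ 0.60016244 -0.25179491  0.3058627   1.1206841   1.2671193  -1.12114794]
yaw 6.876698242588541 [-1.     -0.0025 -0.0024]
```

View pics/w14.png

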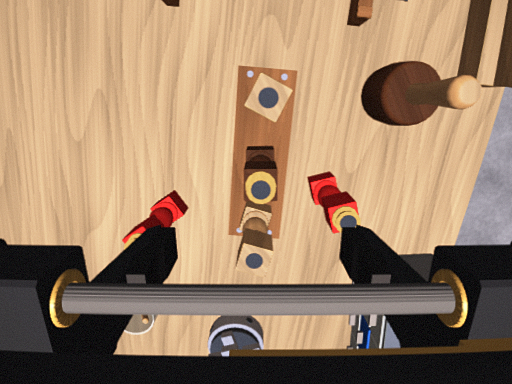

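View pics/w14c.png

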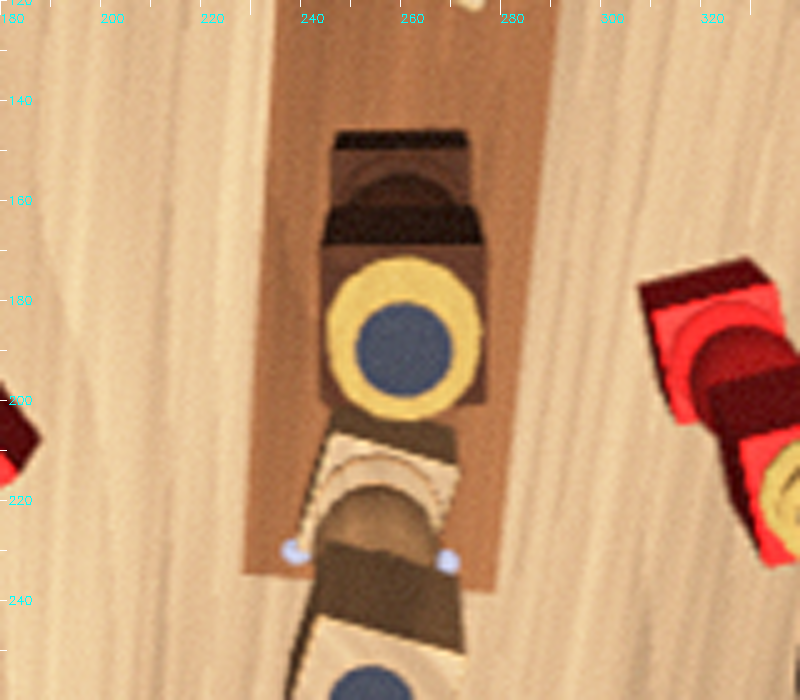

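The stem's blocks appear square in this view, so the yaw is right. I'll compute its position from the block face and the cup rim.

```bash
python3 - <<'E'
from h import *
def px(x0,y0,s,d): return [x0+(d[0]+.5)/s-.5, y0+(d[1]+.5)/s-.5]
c=wc("w14"); q=lambda d:px(180,120,5,d)
P=np.array([atz(c,q(d),.186) for d in [(321,243),(484,243),(486,403),(319,402)]]); print(P.round(4),P.mean(0)); 
print([np.linalg.norm(P[i]-P[i-1]).round(4) for i in range(4)],[np.rad2deg(np.arctan2(*(P[j]-P[i])[[1,0]])).round(1) for i,j in((0,1),(3,2),(3,0),(2,1))])
print("cup .2",atz(c,q((404,338)),.2))
L=np.array([atz(c,q(d),.084) for d in [(330,150),(471,150)]]); print("low",L.round(4),np.rad2deg(np.arctan2(*(L[1]-L[0])[[1,0]])))
y=np.deg2rad(6.9); print("low centre", L.mean(0)[:2]-.018*np.array([-np.sin(y),np.cos(y)]))
print("pale b top", atz(c,px(180,120,1,(75,140)),.186), atz(c,(254,261),.186),"pale a",atz(c,(268,97),.186))
E
```

```text
[[ 0.5845 -0.2418  0.186 ]
 [ 0.6146 -0.2382  0.186 ]
 [ 0.6192 -0.2692  0.186 ]
 [ 0.5875 -0.2728  0.186 ]] [ 0.60145674 -0.25550276  0.186     ]
[np.float64(0.0312), np.float64(0.0303), np.float64(0.0314), np.float64(0.032)] [np.float64(6.9), np.float64(6.5), np.float64(95.4), np.float64(98.5)]
cup .2 [ 0.60151116 -0.25416621  0.2       ]
low [[ 0.5818 -0.2411  0.084 ]
 [ 0.6169 -0.2369  0.084 ]] 6.875619417144998
low centre [ 0.60149478 -0.25686339]
pale b top [ 0.60600302 -0.33570542  0.186     ] [ 0.60512206 -0.33697389  0.186     ] pale a [ 0.59871416 -0.17609891  0.186     ]
```

The stem axis is at about (0.6015,-0.256) and upright. I'll go down so the fingertips sit just above the lower edge of the upper block (TCP z ≈ 0.144), with one check midway.

Call:
play_rows --targets '[0.0013, -0.0042, -0.02, 0, 0, 0, 0.0013, -0.0042, -0.045, 0, 0, 0, 0.0013, -0.0042, -0.07, 0, 0, 0, 0.0013, -0.0042, -0.09, 0, 0, 0, 0.0013, -0.0042, -0.1, 0, 0, 0, 0.0013, -0.0042, -0.1, 0, 0, 0]'

```text
t: 17.53
tool_pos: [0.6006, -0.2539, 0.2043]
tcp_rot: [1.118, 1.271, -1.12]
wrist_force: [0.4, -0.3, -0.5]
opening: 0.0883
```

```bash
python3 - <<'E'
from h import *
snap("wrist","w15"); p=np.load("pics/w15.npy"); print(p);T=R.from_rotvec(p[3:]).as_matrix(); print("yaw",np.rad2deg(np.arctan2(T[1,1],T[0,1])), T[2].round(4))
E
```

```text
[ 0.60057589 -0.25386486  0.20434354  1.1178842   1.27097905 -1.1203547 ]
yaw 7.047400872695085 [-1.     -0.005  -0.0035]
```

View pics/w15.png

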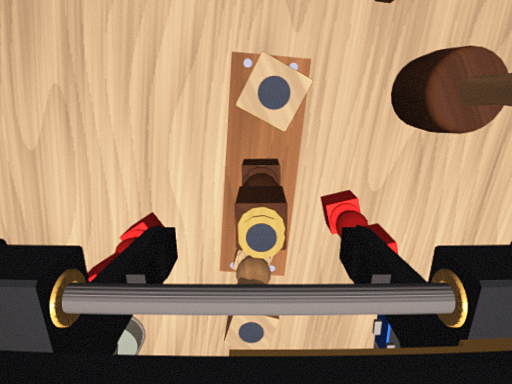

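Call:
play_rows --targets '[0.001, -0.002, -0.015, 0, 0, 0, 0.001, -0.002, -0.03, 0, 0, 0, 0.001, -0.002, -0.042, 0, 0, 0, 0.001, -0.002, -0.052, 0, 0, 0, 0.001, -0.002, -0.059, 0, 0, 0, 0.001, -0.002, -0.06, 0, 0, 0, 0.001, -0.002, -0.06, 0, 0, 0]'

```text
t: 18.17
tool_pos: [0.6031, -0.2583, 0.1476]
tcp_rot: [1.12, 1.265, -1.12]
wrist_force: [0.6, -0.3, 1.1]
opening: 0.0881
```

```bash
python3 - <<'E'
from h import *
snap("wrist","w16"); p=np.load("pics/w16.npy"); print(p);T=R.from_rotvec(p[3:]).as_matrix(); print("yaw",np.rad2deg(np.arctan2(T[1,1],T[0,1])), T[2].round(4))
snap("side","s16"); crop("s16",230,160,120,110,"s16c",6)
E
```

```text
[ 0.60311618 -0.25828373  0.14763569  1.11955522  1.26453943 -1.11977747]
yaw 6.934723904204375 [-1.e+00 -4.e-04 -3.e-04]
```

View pics/w16.png

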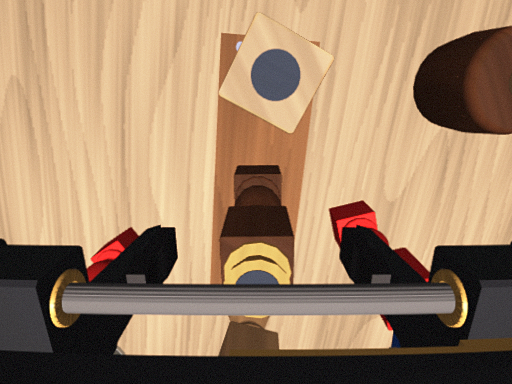

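View pics/s16c.png

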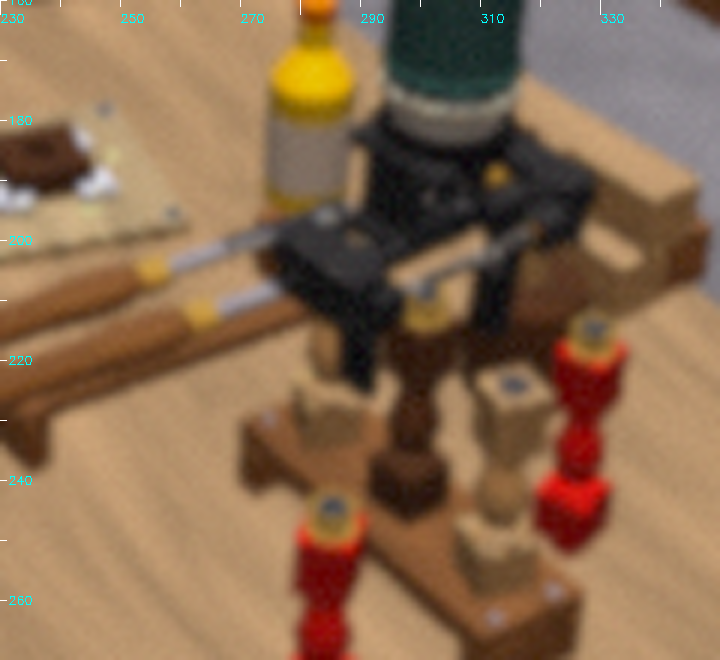

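The fingertips straddle the upper block. I'll correct by (-1.5,+2,-3) mm and close.

Call:
play_rows --targets '[-0.001, 0.001, -0.001, 0, 0, 0, -0.0015, 0.002, -0.002, 0, 0, 0, -0.0015, 0.002, -0.003, 0, 0, 0, -0.0015, 0.002, -0.003, 0, 0, 0]'

```text
t: 18.6
tool_pos: [0.6016, -0.2563, 0.1449]
tcp_rot: [1.12, 1.264, -1.12]
wrist_force: [0.0, 0.6, 0.1]
opening: 0.0881
```

Call:
play_rows --targets '[0, 0, 0, 0, 0, 0, 0, 0, 0, 0, 0, 0, 0, 0, 0, 0, 0, 0, 0, 0, 0, 0, 0, 0, 0, 0, 0, 0, 0, 0, 0, 0, 0, 0, 0, 0, 0, 0, 0, 0, 0, 0, 0, 0, 0, 0, 0, 0, 0, 0, 0, 0, 0, 0, 0, 0, 0, 0, 0, 0]' --fingers 0.05

```text
t: 19.43
tool_pos: [0.6017, -0.2564, 0.1448]
tcp_rot: [1.12, 1.264, -1.12]
wrist_force: [0.2, 0.3, -0.8]
opening: 0.0317
```

```bash
python3 - <<'E'
from h import *
snap("wrist","w17"); p=np.load("pics/w17.npy"); s=arm.state();print(p,s["opening"],s["wrist_force"],s["wrist_torque"]);T=R.from_rotvec(p[3:]).as_matrix(); print("yaw",np.rad2deg(np.arctan2(T[1,1],T[0,1])), T[2].round(4))
snap("side","s17"); crop("s17",230,160,120,110,"s17c",6)
E
```

```text
[ 0.6017093  -0.25641726  0.14479795  1.11960692  1.26396421 -1.11959909] 0.031536527063330655 [ 0.35941764  0.30051162 -0.15401593] [ 0.01561989 -0.03037266 -0.00204098]
yaw 6.932557121899911 [-1.  0.  0.]
```

View pics/w17.png

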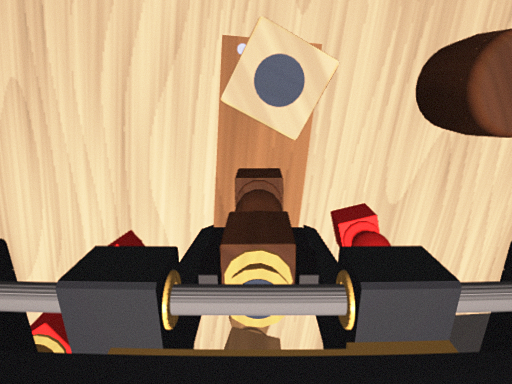

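View pics/s17c.png

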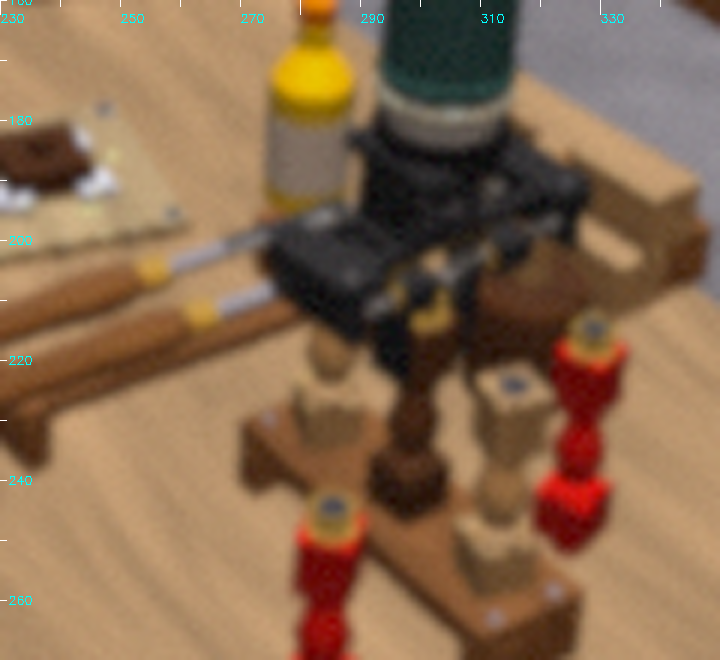

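The grip is at 31.6 mm on the 32 mm block. I'll lift straight up until the tenon clears the pale stems.

Call:
play_rows --targets '[0, 0, 0.006, 0, 0, 0, 0, 0, 0.015, 0, 0, 0, 0, 0, 0.03, 0, 0, 0, 0, 0, 0.05, 0, 0, 0, 0, 0, 0.075, 0, 0, 0, 0, 0, 0.1, 0, 0, 0, 0, 0, 0.125, 0, 0, 0, 0, 0, 0.15, 0, 0, 0, 0, 0, 0.17, 0, 0, 0, 0, 0, 0.18, 0, 0, 0]'

```text
t: 20.37
tool_pos: [0.6028, -0.2569, 0.3297]
tcp_rot: [1.12, 1.258, -1.117]
wrist_force: [-0.9, -0.5, -1.5]
opening: 0.0317
```

```bash
python3 - <<'E'
from h import *
s=arm.state();print(pose(),s["opening"],s["wrist_force"],s["wrist_torque"])
snap("side","s18"); snap("scene","c18"); crop("s18",220,100,120,160,"s18c",4)
E
```

```text
[ 0.60278384 -0.25690813  0.32974373  1.12010475  1.25799182 -1.11719476] 0.03172321080739377 [-0.94821781 -0.53571036 -1.45893074] [-0.03980995 -0.01530858  0.00769695]
```

View pics/s18c.png

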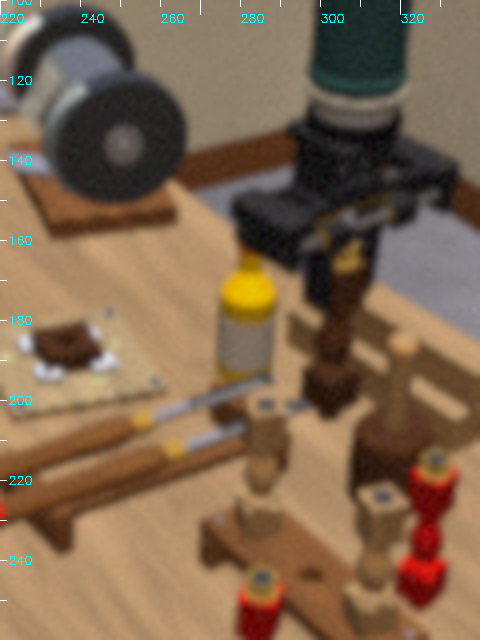

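The stem hangs upright in the jaws, clear of the rack. I'll carry it over the gouges.

Call:
play_rows --targets '[0, 0.01, 0, 0, 0, 0, 0, 0.03, 0, 0, 0, 0, 0, 0.055, 0, 0, 0, 0, 0.001, 0.085, 0, 0, 0, 0, 0.002, 0.115, 0, 0, 0, 0, 0.003, 0.145, 0, 0, 0, -0.03, 0.005, 0.175, 0, 0, 0, -0.06, 0.007, 0.205, 0, 0, 0, -0.1, 0.009, 0.235, 0, 0, 0, -0.14, 0.011, 0.265, 0, 0, 0, -0.18]'

```text
t: 21.3
tool_pos: [0.6111, 0.0108, 0.322]
tcp_rot: [1.252, 1.183, -1.257]
wrist_force: [-0.1, -0.2, -1.6]
opening: 0.0315
```

Call:
play_rows --targets '[0, 0.03, 0, 0, 0, -0.04, 0, 0.06, 0, 0, 0, -0.08, 0, 0.09, 0, 0, 0, -0.12, 0.002, 0.12, 0, 0, 0, -0.14, 0.003, 0.145, 0, 0, 0, -0.1475, 0.004, 0.17, 0, 0, 0, -0.1475, 0.0045, 0.19, 0, 0, 0, -0.1475, 0.0045, 0.2, 0, 0, 0, -0.1475, 0.0045, 0.203, 0, 0, 0, -0.1475, 0.0045, 0.203, 0, 0, 0, -0.1475]'

```text
t: 22.13
tool_pos: [0.6163, 0.212, 0.3231]
tcp_rot: [1.356, 1.106, -1.361]
wrist_force: [0.3, -0.4, -1.4]
opening: 0.0311
```

Call:
play_rows --targets '[0, 0, -0.01, 0, 0, 0, 0, 0, -0.025, 0, 0, 0, 0, 0, -0.045, 0, 0, 0, 0, 0, -0.065, 0, 0, 0, 0, 0, -0.08, 0, 0, 0, 0, 0, -0.09, 0, 0, 0, 0, 0, -0.095, 0, 0, 0, 0, 0, -0.095, 0, 0, 0, 0, 0, -0.095, 0, 0, 0]'

```text
t: 22.88
tool_pos: [0.6175, 0.2111, 0.2302]
tcp_rot: [1.361, 1.104, -1.36]
wrist_force: [-0.0, -1.0, -1.1]
opening: 0.0316
```

```bash
python3 - <<'E'
from h import *
snap("wrist","w19"); p=np.load("pics/w19.npy"); s=arm.state();print(p,s["opening"],s["wrist_force"]);T=R.from_rotvec(p[3:]).as_matrix(); print("yaw",np.rad2deg(np.arctan2(T[1,1],T[0,1])), T[2].round(4))
snap("side","s19"); snap("scene","c19"); crop("s19",180,80,140,140,"s19c",5); crop("c19",240,130,120,140,"c19c",5)
E
```

```text
[ 0.61751172  0.21109383  0.23019124  1.36052653  1.10366926 -1.35980466] 0.03166755663871236 [ 1.07164841 -0.54450692 -1.34035601]
yaw -11.874749872668039 [-1.e+00  5.e-04 -2.e-04]
```

View pics/w19.png

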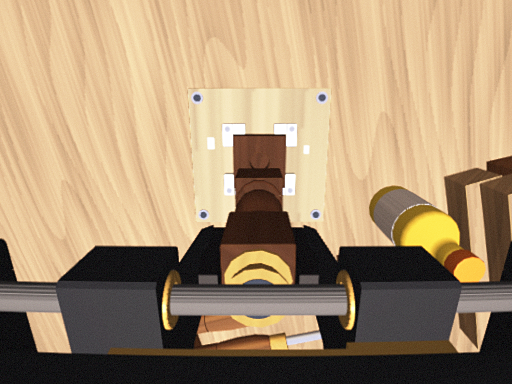

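View pics/s19c.png

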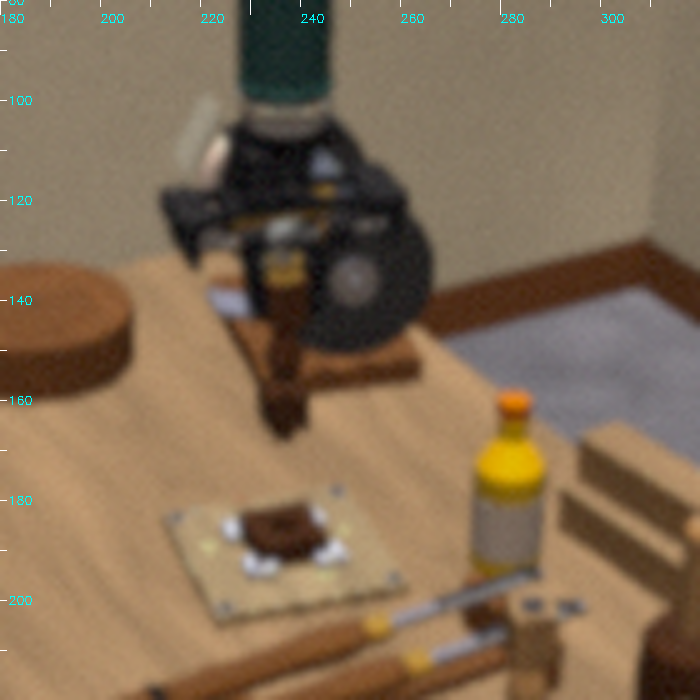

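View pics/c19c.png

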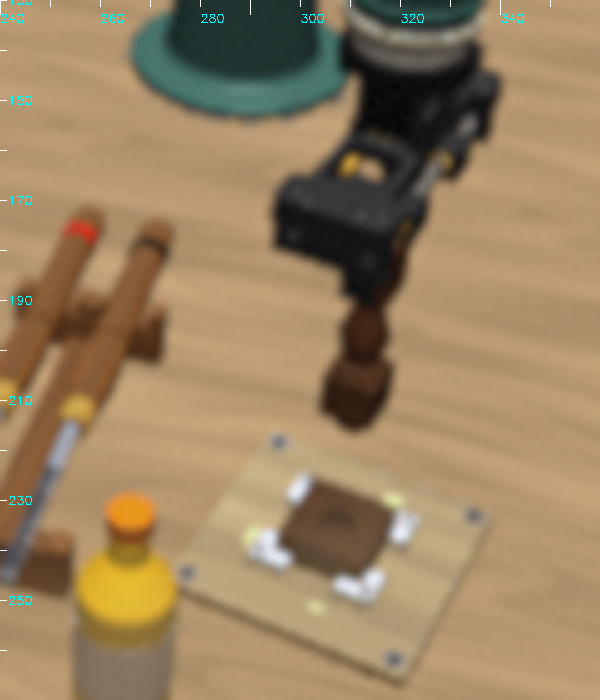

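The wrist view shows the stem upright and in line above the base, whose far half is visible at about (233–285,135–180). I'll overlay the expected outlines to check the in-hand pose.

```bash
cat > ov.py <<'E'
from h import *
def overlay(f,out,x0,y0,w,h,s,base=(.6182,.2125,-11.84),off=(0,0),dz=.109):
    c=wc(f); p=np.load(f"pics/{f}.npy"); T=R.from_rotvec(p[3:]).as_matrix()
    S=np.array([[-1,1],[1,1],[1,-1],[-1,-1]])
    im=cv2.resize(cv2.imread(f"pics/{f}.png")[y0:y0+h,x0:x0+w],None,fx=s,fy=s,interpolation=cv2.INTER_CUBIC)
    def poly(P,col):
        q=(proj(c,P)-[x0,y0]+.5)*s-.5; cv2.polylines(im,[np.round(q).astype(int)],True,col,1)
    def stem(h,z,col):
        # tool coords: x = dz - z  (z up from tenon tip)
        P=np.c_[np.full(4,dz-z),S[:,0]*h+off[0],-S[:,1]*h+off[1]]; poly(p[:3]+P@T.T,col)
    for z in(.110,.150): stem(.016,z,(0,255,0))
    for z in(.014,.048): stem(.018,z,(0,255,255))
    a=np.linspace(0,2*np.pi,40)
    for z in (.164,): poly(p[:3]+np.c_[np.full(40,dz-z),.0145*np.cos(a)+off[0],.0145*np.sin(a)+off[1]]@T.T,(255,0,255))
    poly(p[:3]+np.c_[np.full(40,dz),.01*np.cos(a)+off[0],.01*np.sin(a)+off[1]]@T.T,(255,128,0))
    y=np.deg2rad(base[2]); r=np.array([[np.cos(y),-np.sin(y)],[np.sin(y),np.cos(y)]])
    for z in(.012,.036): poly(np.c_[S*.031@r.T+base[:2],np.full(4,z)],(255,255,0))
    poly(np.c_[.0115*np.c_[np.cos(a),np.sin(a)]+base[:2],np.full(40,.036)],(255,0,0))
    cv2.imwrite(f"pics/{out}.png",im)
if __name__=="__main__":
    overlay("w19","w19o",200,110,120,200,3)
    overlay("w17","w17o",200,110,120,200,3)
    a=cv2.imread("pics/w19o.png");b=cv2.imread("pics/w17o.png"); cv2.imwrite("pics/ov1.png",np.hstack([a,b]))
E
python3 ov.py
```

```text
(no output)
```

View pics/ov1.png

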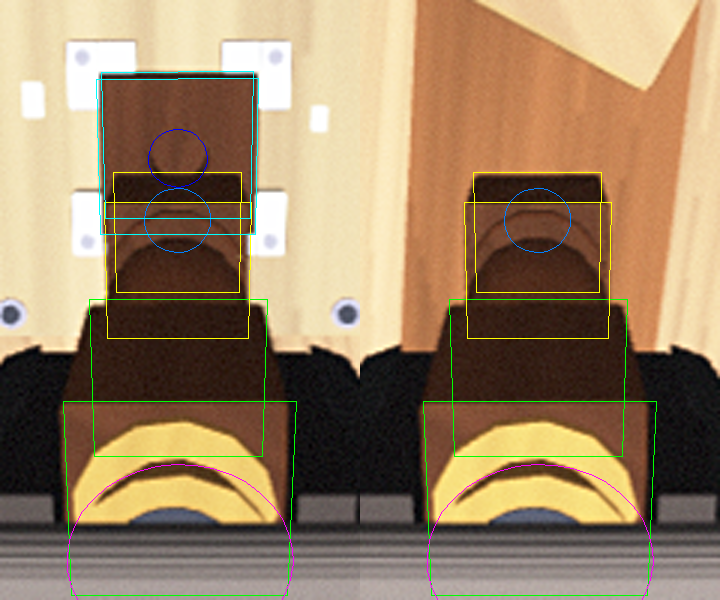

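The overlay matches. The tenon is on the tool axis within about 1 mm, any tilt is under 1°, and the pose is unchanged between rack and carry. I'll lower to 15 mm above the base.

Call:
play_rows --targets '[0.0007, 0.0014, -0.01, 0, 0, 0, 0.0007, 0.0014, -0.025, 0, 0, 0, 0.0007, 0.0014, -0.04, 0, 0, 0, 0.0007, 0.0014, -0.052, 0, 0, 0, 0.0007, 0.0014, -0.062, 0, 0, 0, 0.0007, 0.0014, -0.068, 0, 0, 0, 0.0007, 0.0014, -0.07, 0, 0, 0, 0.0007, 0.0014, -0.07, 0, 0, 0, 0.0007, 0.0014, -0.07, 0, 0, 0]'

```text
t: 23.78
tool_pos: [0.6183, 0.2132, 0.1604]
tcp_rot: [1.36, 1.104, -1.359]
wrist_force: [-0.5, -0.6, -1.4]
opening: 0.0319
```

```bash
python3 - <<'E'
from h import *
from ov import overlay
snap("wrist","w20"); p=np.load("pics/w20.npy"); s=arm.state();print(p,s["opening"],s["wrist_force"]);T=R.from_rotvec(p[3:]).as_matrix(); print("yaw",np.rad2deg(np.arctan2(T[1,1],T[0,1])), T[2].round(4))
snap("side","s20"); snap("scene","c20"); crop("s20",190,110,100,100,"s20c",6); crop("c20",260,160,100,100,"c20c",6)
overlay("w20","w20o",190,110,140,190,4)
E
```

```text
[ 0.61834034  0.21316554  0.16037959  1.3603586   1.104022   -1.35879735] 0.031609138762553536 [ 1.47988995  0.00531638 -0.97967321]
yaw -11.829315499078882 [-1.e+00  8.e-04 -5.e-04]
```

View pics/w20o.png

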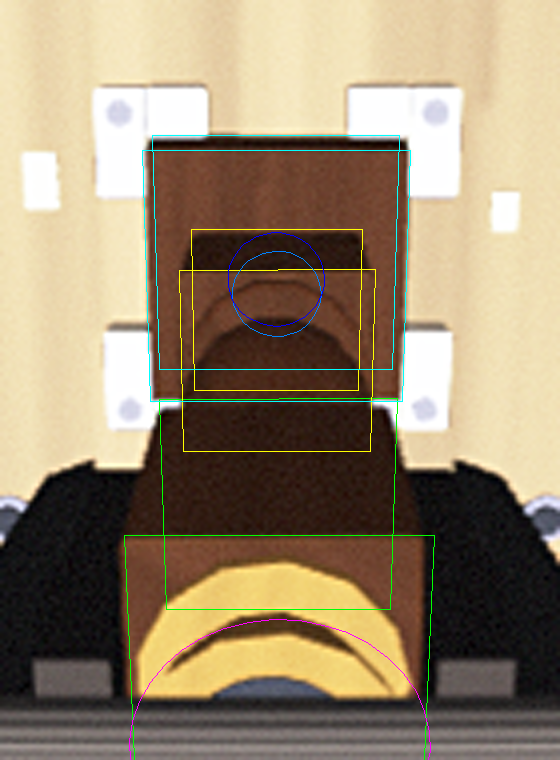

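View pics/s20c.png

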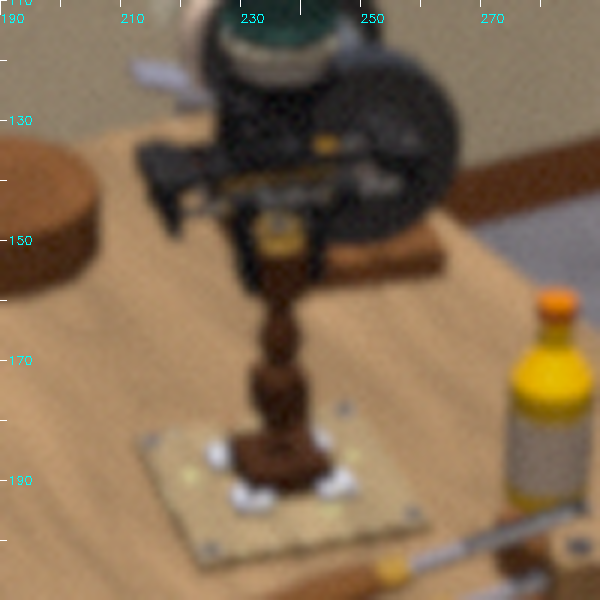

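View pics/c20c.png

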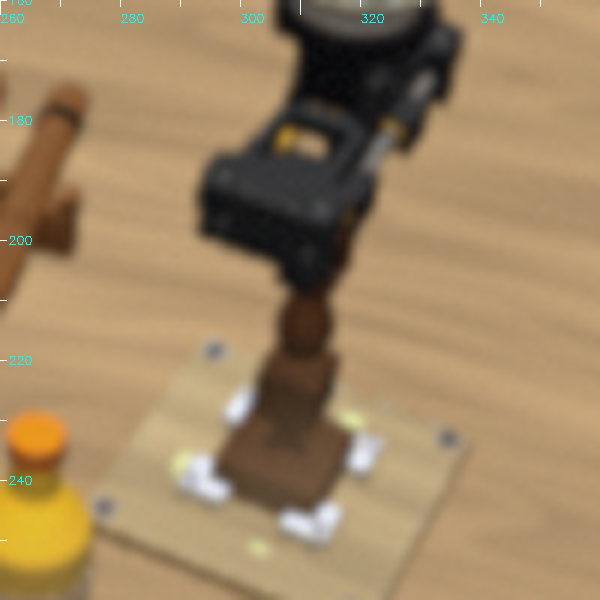

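The stem stands over the hole: the tenon outline is centred on the mortise within about 1 mm, yaw is -11.83° against -11.84°, and the tenon is computed 15 mm above the base. I'll rest briefly and do a final check.

Call:
play_rows --targets '[0, 0, 0, 0, 0, 0, 0, 0, 0, 0, 0, 0, 0, 0, 0, 0, 0, 0, 0, 0, 0, 0, 0, 0]'

```text
t: 24.27
tool_pos: [0.618, 0.213, 0.16]
tcp_rot: [1.36, 1.104, -1.359]
wrist_force: [0.0, -0.7, -1.7]
opening: 0.0321
```

```bash
python3 - <<'E'
from h import *
s=arm.state(); print(pose(),s["opening"],s["wrist_force"],np.abs(s["qvel"]).max(),s["t"])
print(arm.finish_job())
E
```

```text
[ 0.61796301  0.21302325  0.15999985  1.35988593  1.10427015 -1.35941765] 0.03208469062034417 [ 0.01221875 -0.71146288 -1.67498047] 0.0017620128036898517 24.2667
the job is handed in; nothing more can be done
None
```

I set the base in the jig pocket and let go. I then carried the walnut stem over the gouges and handed the job in at 24.3 s, still holding it over the hole. No verdict came back, so these are my own last checks.

- **Base:** it was lowered onto the pocket floor with about 4.7 N of contact. From the camera it sits within 1 mm of the pocket centre and about 0.04° off square. It stayed inside the four corner blocks afterwards.
- **Stem:** it is gripped at 32 mm, tilted less than about 1°, and its yaw matches the base (-11.83° against -11.84°). The tenon is about 1 mm from the hole's axis.
- **Height:** the 15 mm above the base comes from the grip geometry and agrees with the wrist overlay. I did not measure it separately from the side camera.
- **Contact:** the wrist force was only the stem's weight (about 1.7 N), and the arm was at rest.

**What disagreed or failed along the way:**
- **Fingertip reach:** the fingertips sit 5–10 mm behind the reported TCP, not 25 mm ahead as stated. My first try at gripping the base therefore closed above it without touching. I reopened, went lower and gripped it properly.
- **Arm positioning:** the arm sits 1–2 mm off its commanded poses, so I corrected from the measured poses.
- **Jig height:** two-view measurement read about 5 mm too high because of weak geometry. I used the stated height instead, and the floor contact agreed with it.

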